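# Joint a ceramic panel under the swing lamp

### The job

First swing the desk lamp by its knob so that it points straight at the middle of the wooden tray's row of pockets and let go of it, then lay every loose white tile flat in a pocket, fully down. With the lamp still on the tray, take the jointing tool from its rest and draw its tip slowly, a few centimetres a second, down on the floor of the L-shaped joint groove, from the closed end of the long leg round the corner to the end of the short leg. Then lay the tool back in both notches of its rest and swing the lamp round until it points straight at the parking post, leaving the tiles in their pockets and the bowl, mug and paint jar undisturbed.

Things in the scene. Friction and masses are not known exactly. Their poses are not given: they have to be found in the camera images.
- lamp_pivot (a point): the upright turning axis of the desk lamp (white column on a 120 mm round foot, fixed to the desk), at the height of the underside of the lamp's arm, 160 mm above the desk. The shade on the arm is 75 mm wide, 46 mm high, its top 210 mm above the desk, and ends 165 mm from the turning axis
- lamp_handle (a point): black upright knob on top of the lamp's white box-shaped shade, 18 mm thick, 55 mm tall; this point is on its axis, 20 mm below its top, 35 mm above the shade, 120 mm out from the turning axis, 245 mm above the desk. Its x axis is the direction the lamp points: from the turning axis straight out through the knob and the yellowish front pane.
- lamp_arm (a joint): swing of the lamp about its upright axis, rad, growing anticlockwise seen from above (0 = pointing to the -x side of its base; range -1.2 to 2.6). Stiff friction hinge: it takes about 2 N sideways at the knob, and stays where it is left
- post: parking post fixed to the desk: a thin steel post 118 mm tall with a round black rubber top; origin at its foot, on its axis
- tray: fixed wooden panel tray, 134 mm (x) by 274 mm (y), on a 10 mm grey base plate; origin under the middle of its length, on the desk. Three pockets 88 x 56 mm, open to above, lie side by side along y, 80 mm apart, long side along the tray's x, between walls that rise 8 mm above the pockets' floor (18 mm above the desk).
- tray_mid (a point): middle of the three pockets (over the centre of the middle pocket), at the height of the wall tops, 18 mm above the desk
- pocket0 (a point): centre of the floor of the +y pocket, 10 mm above the desk; axes as the tray's
- pocket1 (a point): centre of the floor of the middle pocket, 10 mm above the desk; axes as the tray's
- pocket2 (a point): centre of the floor of the -y pocket, 10 mm above the desk; axes as the tray's
- joint0 (a point): point on the joint's floor, in the middle of its width, at the start, the closed end of the long leg (12 mm from the groove's closed end); axes as the tray's
- joint1 (a point): point on the joint's floor, in the middle of its width, a third of the way along the long leg; axes as the tray's
- joint2 (a point): point on the joint's floor, in the middle of its width, two thirds along the long leg; axes as the tray's
- joint3 (a point): point on the joint's floor, in the middle of its width, at the corner; axes as the tray's. The joint is an L-shaped groove 16 mm wide: the long leg runs along the far (+x) side of the pockets, the short leg back along their -y side. Outer border 4 mm, inner wall 8 mm above its grey floor, which is 10 mm above the desk
- joint4 (a point): point on the joint's floor, in the middle of its width, half-way down the short leg; axes as the tray's
- joint5 (a point): point on the joint's floor, in the middle of its width, at the end of the short leg (17 mm from the groove's closed end); axes as the tray's
- tile0: white ceramic tile, 80 mm (x) by 50 mm (y) by 24 mm thick, 0.2 kg; origin at the centre of its underside, z up through its face. May be absent. All tiles are alike and any fits any pocket, either way round, with 4 mm to spare at each end and 3 mm at each side
- tile1: white ceramic tile, 80 mm (x) by 50 mm (y) by 24 mm thick, 0.2 kg; origin at the centre of its underside, z up through its face. May be absent. All tiles are alike and any fits any pocket, either way round, with 4 mm to spare at each end and 3 mm at each side
- tile2: white ceramic tile, 80 mm (x) by 50 mm (y) by 24 mm thick, 0.2 kg; origin at the centre of its underside, z up through its face. May be absent. All tiles are alike and any fits any pocket, either way round, with 4 mm to spare at each end and 3 mm at each side
- tool: jointing tool: a square wooden handle 130 x 18 x 18 mm with a brass collar and a straight steel spike 6 mm thick at its +x end, 80 g; origin at the centre of the handle, x along it towards the spike
- tool_tip (a point): centre of the ball end (3 mm radius) of the spike, 105 mm from the handle's centre along its x axis; 3 mm above a floor that it touches
- rest: fixed white tool rest; origin centre of its underside. Base 120 x 60 x 5 mm, two cross bars 90 mm apart along x, 14 mm wide, tops 22 mm above the desk, cheeks 8 mm higher leave a 28 mm wide notch in each; the handle lies along x in both notches, its centre 31 mm above the desk, spike out at either end. The 76 mm between the bars are free for fingers
- dish: bystander: small blue bowl, 90 mm wide, 30 mm high; origin at the centre of its underside
- jar: bystander: white mug 72 mm wide, 90 mm high, with brushes standing in it; origin at the centre of its underside
- paint: bystander: squat paint jar 56 mm wide, 70 mm high; origin at the centre of its underside

How it is judged (in metres and radians):
On the way, in this order (a step that is already met when the one before it is completed fails the run):
1. the lamp points at the middle of the three pockets and has been let go (y of tray_mid in the frame of lamp_handle between -0.025 and 0.025 m and x of tray_mid in the frame of lamp_handle above 0.03 m and velocity of joint lamp_arm between -0.02 and 0.02 rad/s and distance between the grasp point and lamp_handle above 0.06 m), for 0.3 s.
2. every tile lies flat in a pocket, the lamp still pointing at the tray (((horizontal distance between tile0 and pocket0 below 0.006 m and z of tile0 in the frame of pocket0 between -0.004 and 0.003 m) or (horizontal distance between tile0 and pocket1 below 0.006 m and z of tile0 in the frame of pocket1 between -0.004 and 0.003 m) or (horizontal distance between tile0 and pocket2 below 0.006 m and z of tile0 in the frame of pocket2 between -0.004 and 0.003 m)) and angle between each of tile0, tile1, tile2's own z axis and vertical below 0.08 rad and ((horizontal distance between tile1 and pocket0 below 0.006 m and z of tile1 in the frame of pocket0 between -0.004 and 0.003 m) or (horizontal distance between tile1 and pocket1 below 0.006 m and z of tile1 in the frame of pocket1 between -0.004 and 0.003 m) or (horizontal distance between tile1 and pocket2 below 0.006 m and z of tile1 in the frame of pocket2 between -0.004 and 0.003 m)) and ((horizontal distance between tile2 and pocket0 below 0.006 m and z of tile2 in the frame of pocket0 between -0.004 and 0.003 m) or (horizontal distance between tile2 and pocket1 below 0.006 m and z of tile2 in the frame of pocket1 between -0.004 and 0.003 m) or (horizontal distance between tile2 and pocket2 below 0.006 m and z of tile2 in the frame of pocket2 between -0.004 and 0.003 m)) and linear speed of each of tile0, tile1, tile2 below 0.02 m/s and y of tray_mid in the frame of lamp_handle between -0.025 and 0.025 m and x of tray_mid in the frame of lamp_handle above 0.03 m), for 0.3 s.
3. the tool's tip is down in the joint at the start, the closed end of the long leg, moving slower than 6 cm/s, the lamp still pointing at the tray (horizontal distance between tool_tip and joint0 below 0.009 m and z of tool_tip in the frame of joint0 between -0.004 and 0.0058 m and linear speed of tool below 0.06 m/s and y of tray_mid in the frame of lamp_handle between -0.025 and 0.025 m and x of tray_mid in the frame of lamp_handle above 0.03 m), for 0.1 s.
4. the tool's tip is down in the joint a third of the way along the long leg, moving slower than 6 cm/s, the lamp still pointing at the tray (horizontal distance between tool_tip and joint1 below 0.009 m and z of tool_tip in the frame of joint1 between -0.004 and 0.0058 m and linear speed of tool below 0.06 m/s and y of tray_mid in the frame of lamp_handle between -0.025 and 0.025 m and x of tray_mid in the frame of lamp_handle above 0.03 m), for 0.1 s.
5. the tool's tip is down in the joint two thirds along the long leg, moving slower than 6 cm/s, the lamp still pointing at the tray (horizontal distance between tool_tip and joint2 below 0.009 m and z of tool_tip in the frame of joint2 between -0.004 and 0.0058 m and linear speed of tool below 0.06 m/s and y of tray_mid in the frame of lamp_handle between -0.025 and 0.025 m and x of tray_mid in the frame of lamp_handle above 0.03 m), for 0.1 s.
6. the tool's tip is down in the joint at the corner, moving slower than 6 cm/s, the lamp still pointing at the tray (horizontal distance between tool_tip and joint3 below 0.009 m and z of tool_tip in the frame of joint3 between -0.004 and 0.0058 m and linear speed of tool below 0.06 m/s and y of tray_mid in the frame of lamp_handle between -0.025 and 0.025 m and x of tray_mid in the frame of lamp_handle above 0.03 m), for 0.1 s.
7. the tool's tip is down in the joint half-way down the short leg, moving slower than 6 cm/s, the lamp still pointing at the tray (horizontal distance between tool_tip and joint4 below 0.009 m and z of tool_tip in the frame of joint4 between -0.004 and 0.0058 m and linear speed of tool below 0.06 m/s and y of tray_mid in the frame of lamp_handle between -0.025 and 0.025 m and x of tray_mid in the frame of lamp_handle above 0.03 m), for 0.1 s.
8. the tool's tip is down in the joint at the end of the short leg, moving slower than 6 cm/s, the lamp still pointing at the tray (horizontal distance between tool_tip and joint5 below 0.009 m and z of tool_tip in the frame of joint5 between -0.004 and 0.0058 m and linear speed of tool below 0.06 m/s and y of tray_mid in the frame of lamp_handle between -0.025 and 0.025 m and x of tray_mid in the frame of lamp_handle above 0.03 m), for 0.1 s.
At the end, for the whole second after the job is handed in: every tile flat and fully down in a pocket (within 6 mm of its centre, 3 mm of its floor, tilt < 0.08 rad); tool still, in both notches of its rest (centres within 18 mm, 0.2 rad); lamp still, its pointing line within 15 mm of the parking post's axis (((horizontal distance between tile0 and pocket0 below 0.006 m and z of tile0 in the frame of pocket0 between -0.004 and 0.003 m) or (horizontal distance between tile0 and pocket1 below 0.006 m and z of tile0 in the frame of pocket1 between -0.004 and 0.003 m) or (horizontal distance between tile0 and pocket2 below 0.006 m and z of tile0 in the frame of pocket2 between -0.004 and 0.003 m)) and angle between each of tile0, tile1, tile2's own z axis and vertical below 0.08 rad and ((horizontal distance between tile1 and pocket0 below 0.006 m and z of tile1 in the frame of pocket0 between -0.004 and 0.003 m) or (horizontal distance between tile1 and pocket1 below 0.006 m and z of tile1 in the frame of pocket1 between -0.004 and 0.003 m) or (horizontal distance between tile1 and pocket2 below 0.006 m and z of tile1 in the frame of pocket2 between -0.004 and 0.003 m)) and ((horizontal distance between tile2 and pocket0 below 0.006 m and z of tile2 in the frame of pocket0 between -0.004 and 0.003 m) or (horizontal distance between tile2 and pocket1 below 0.006 m and z of tile2 in the frame of pocket1 between -0.004 and 0.003 m) or (horizontal distance between tile2 and pocket2 below 0.006 m and z of tile2 in the frame of pocket2 between -0.004 and 0.003 m)) and linear speed of each of tile0, tile1, tile2, tool below 0.02 m/s and horizontal distance between tool and rest below 0.018 m and z of tool in the frame of rest between 0.026 and 0.037 m and angle between the x axis of tool and the x axis of rest, either way round below 0.2 rad and y of post in the frame of lamp_handle between -0.015 and 0.015 m and x of post in the frame of lamp_handle above 0.03 m and velocity of joint lamp_arm between -0.02 and 0.02 rad/s); the robot touches nothing.
It fails at once if the dish is shoved more than 3 cm or tipped over (distance of dish from where it was at the start of the episode above 0.03 m or angle between dish's own z axis and vertical above 0.5 rad).
It fails at once if the brush mug is shoved more than 3 cm or tipped over (distance of jar from where it was at the start of the episode above 0.03 m or angle between jar's own z axis and vertical above 0.5 rad).
It fails at once if the paint jar is shoved more than 3 cm or tipped over (distance of paint from where it was at the start of the episode above 0.03 m or angle between paint's own z axis and vertical above 0.5 rad).
Of tile0, tile1, tile2 only 2 to 3 are there at a start; the rules pass over those that are not, and their reading is None.
At some moment in a run one of tile0, tile1, tile2 may be knocked a few centimetres aside while the robot is not near it.
Once in a run the grip may slacken for a moment while it holds something.
It also fails if it takes over 210 s, if anything falls off the work surface, if the arm or the gripper's body presses on something with over 40 N, if the wrist force passes 120 N, or if a joint passes its speed limit or range.

### The arm

A 6-joint arm with a two-finger parallel gripper is mounted at the origin on the work surface. World frame = base frame: x ahead of the robot, y to its left, z up, the work surface at z = 0. Lengths are in mm, angles in rad, forces in N, time in s.
With the tool pointing down it reaches from about 200 to 875 mm from the base axis. Payload 3.4 kg.
Tool frame: the origin (TCP) lies on the centre line of the jaws, within the pads' length; the fingertips stand env.finger_overhang ahead of it and the grasp point (between the pads) lies 11 mm behind it (env.finger_overhang is the distance from the TCP to the fingertips, in mm); z points along the fingers, y is the line along which they close (so a half turn about z gives the same grasp; the last joint's range is limited). The gripper opens to 94 mm and grips with 3 to 60 N. Pads are 16 mm wide; open, the fingers measure 119 mm over their backs; the gripper's body (75 mm by 177 mm) begins 78 mm behind the grasp point.
Start: joints at [-1.418, 0.276, 1.505, -0, 1.361, -0.121], TCP at [155.473, -553.618, 213.493] pointing down, gripper open.
Joint ranges: [-2.89, 2.89], [-0.75, 2.08], [0.22, 2.7], [-1.18, 4.32], [0.11, 2.71], [-2.7, 2.7]. Speed limits (rad/s): [2.57, 2.57, 3.14, 3.14, 3.14, 3.14].

### API

Orientations are given as a unit quaternion [w, x, y, z].
In Python, from station import env gives the robot as it stands.
- The arm moves only by the shell command python3 drive.py FILE [OPENING], which reads ROWS from the file FILE. ROWS is 1 to 8 rows, one to a line, with the numbers parted by commas; each row has 4 numbers: dx, dy, dz in mm, then a turn about the tool's z in rad; each row shifts and turns the commanded pose from where the row before left it, along the tool's axes as they then stand; what a row does not reach is not made up. A row lasts 1/8 s, in which the tool goes at most 62.5 mm and 0.188 rad, less where a joint would pass 70% of its speed; a pose out of reach is approached as far as the arm can. OPENING is the finger opening in mm, set as the command begins (- or left out keeps the last). The fingers move at their own pace and stop on an object; the grip force is fixed at half the most. Time passes only in rows, so rows that do not move let the fingers close. It prints the time, the measured TCP pose, the force, the opening and the grip force at its end. Input that does not fit is refused with a message, and nothing moves.
- env.get_obs(): the state, without advancing time (a new reading comes with each control period).
- env.read_camera(name): name is "side" or "top"; returns a dict with "frame" (480x640x3 uint8, red, green, blue), "vertical_fov" (degrees; the focal length in pixels is half the picture's height over the tangent of half this angle, whatever the lens; pixels are square), "cx", "cy" (the principal point, pixels), "k1" (the pictures are not rectified: a ray, as slopes to the right and down, at radius r is drawn at 1 + k1 r^2 times it, then the intrinsics apply), "cam_to_world" (4x4, takes a point from camera to world coordinates). Camera axes: x right, y down, z forward; pixel columns grow to the right and rows downward; lengths in mm; the calibration is good to about 2 mm. A picture is of the moment at which its call begins. There is no depth.
- env.finish_job(): hands the job in; it is judged then, once.
The state is a dict: "time_s": time; "joint_pos": joint angles; "qd": joint speeds; "joint_torque": joint torques, N m; "ee_pos": TCP position; "orientation": TCP orientation; "contact_force": force on the tool from outside, world axes, zero at the start; "wrist_torque": the same for the moment, N m; "width": finger opening in mm; "gripper_force": force on a finger pad.
Only numpy, scipy, OpenCV 4.12 (cv2) and the standard library are available. Lean on these libraries where they do the work, as an engineer would, in place of code of your own. Each camera call takes 0.05 s, during which the arm holds its last target. There are 200 camera calls.

## Working session

There is one attempt and no reset: what is moved stays moved. The work goes in short steps, Python scripts to look and compute and a shell command to move; the robot and the scene stay as the last step left them, time stands still between calls to the robot, and variables do not carry over. Pictures are saved under pics/ and viewed, at most 14 in all, crops included, and the job is handed in when it is done.

```bash
ls; mkdir -p pics; python3 - <<'E'
from station import env
import cv2,numpy as np
print(env.get_obs(), env.finger_overhang)
for n in("side","top"):
    c=env.read_camera(n); cv2.imwrite(f"pics/{n}0.png",c["frame"][:,:,::-1])
    print(n,c["vertical_fov"],c["cx"],c["cy"],c["k1"],np.round(c["cam_to_world"],3).tolist())
E
```

```text
drive.py
pics
station.py
{'time_s': 0.0, 'joint_pos': array([-1.41801071e+00,  2.76550509e-01,  1.50610376e+00, -2.96865973e-05,
        1.36069960e+00, -1.20990190e-01]), 'qd': array([ 2.23203569e-03,  9.16048232e-04, -6.47550335e-05, -1.50661862e-05,
        1.34969102e-03, -6.07675764e-04]), 'joint_torque': array([-5.01931936e-04, -4.04594421e+01, -2.37234414e+01,  7.00558140e-02,
        3.46704852e-02, -1.39029266e-04]), 'ee_pos': array([ 155.36701818, -553.04028705,  212.6418111 ]), 'orientation': array([-8.80262575e-04,  9.90644664e-01,  1.36463821e-01, -2.85113481e-05]), 'contact_force': array([-0.63875251,  0.42769741, -0.53658468]), 'wrist_torque': array([-0.02285266, -0.01546506,  0.00289538]), 'gripper_force': 0.0, 'width': 93.81610581520995} 8.0
side 43.0425091454425 315.3617205583886 231.95032790476355 -0.2004200019409663 [[-0.669, -0.514, 0.538, -155.758], [-0.743, 0.457, -0.488, 704.423], [0.005, -0.726, -0.688, 1100.332], [0.0, 0.0, 0.0, 1.0]]
top 52.79219754632249 309.1276560772797 240.671721981223 -0.0652258672191971 [[-0.019, -0.993, 0.116, 433.137], [-1.0, 0.021, 0.012, 31.05], [-0.014, -0.116, -0.993, 1205.315], [0.0, 0.0, 0.0, 1.0]]
```
View pics/top0.png

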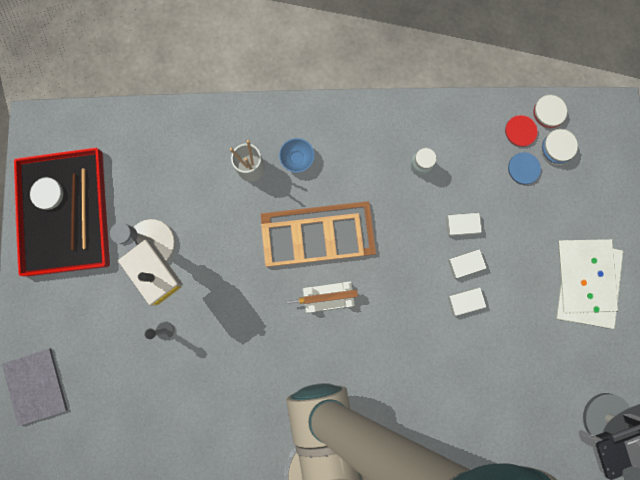

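View pics/side0.png

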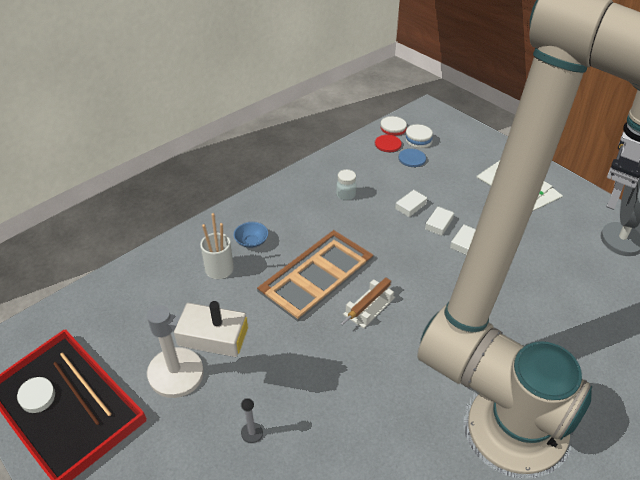

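The top view has image up = +x and left = +y. The tray is at (315,235), with its groove along the upper and right sides. Three tiles lie at (465,224), (468,264) and (468,302). The rest and tool are at (328,297) with the spike pointing left. The lamp foot is at (153,238), its knob at (147,278), and the post top at (150,334). The mug is at (245,157), the bowl at (297,155) and the paint jar at (425,160).

```bash
cat > vis.py <<'E'
from station import env
import numpy as np, cv2
np.set_printoptions(precision=1,suppress=True)
def grab(n):
    c=env.read_camera(n); f=240/np.tan(np.radians(c["vertical_fov"]/2))
    c["K"]=np.array([[f,0,c["cx"]],[0,f,c["cy"]],[0,0,1.]]); c["T"]=np.array(c["cam_to_world"])
    c["hsv"]=cv2.cvtColor(c["frame"],cv2.COLOR_RGB2HSV); return c
def ray(c,uv):
    d=cv2.undistortPoints(np.array(uv,float).reshape(1,1,2),c["K"],np.array([c["k1"],0,0,0.])).ravel()
    return c["T"][:3,3],c["T"][:3,:3]@np.array([d[0],d[1],1])
def plane(c,uv,z):
    o,d=ray(c,uv); return o+d*(z-o[2])/d[2]
def tri(c1,u1,c2,u2):
    o1,d1=ray(c1,u1);o2,d2=ray(c2,u2)
    s=np.linalg.lstsq(np.c_[d1,-d2],o2-o1,rcond=None)[0]
    a,b=o1+s[0]*d1,o2+s[1]*d2; return (a+b)/2,np.linalg.norm(a-b)
def proj(c,p):
    q=np.linalg.inv(c["T"])@np.r_[p,1]; s=q[:2]/q[2]; s=s*(1+c["k1"]*(s@s)); return s*c["K"][0,0]+c["K"][:2,2]
def crop(c,x0,y0,x1,y1,k,name):
    im=cv2.resize(c["frame"][y0:y1,x0:x1,::-1],None,fx=k,fy=k,interpolation=cv2.INTER_CUBIC); cv2.imwrite(f"pics/{name}.png",im)
def blobs(m,amin=30,amax=1e5):
    cs,_=cv2.findContours(m.astype(np.uint8),cv2.RETR_EXTERNAL,cv2.CHAIN_APPROX_NONE)
    return [c for c in cs if amin<=cv2.contourArea(c)<=amax]
E
python3 - <<'E'
from vis import *
t=grab("top");s=grab("side")
# one montage: top tray | side tray
a=cv2.resize(t["frame"][195:320,250:385,::-1],None,fx=4,fy=4,interpolation=cv2.INTER_CUBIC)
a=a[:, :540]
cv2.imwrite("pics/tt.png",a)
b=cv2.resize(s["frame"][225:335,250:410,::-1],None,fx=5,fy=5,interpolation=cv2.INTER_CUBIC)
cv2.imwrite("pics/st.png",b)
for n,c in(("t",t),("s",s)):
    h=c["hsv"]; m=(h[...,2]>195)&(h[...,1]<40)
    for k in blobs(m,80,2500):
        r=cv2.minAreaRect(k); print(n,np.array(r[0]),np.array(r[1]),round(r[2]),cv2.contourArea(k))
E
```

```text
t [467.5 301.1] [20.2 31.6] 74 589.0
t [326.8 288.5] [ 8.2 47.8] 82 275.0
t [467.6 263.3] [19.9 31.3] 72 574.0
t [146.5 271.9] [54.8 34.6] 54 1453.5
t [156.5 230.5] [43.9 20.1] 28 604.5
t [464.2 223.2] [19.4 31.3] 86 555.0
t [ 44.8 192.8] [27.6 31.1] 45 664.5
t [425.5 157.5] [19. 19.] 90 282.0
t [561.  144.5] [29. 30.] 90 713.5
t [551.  109.5] [29. 30.] 90 677.5
s [ 34.5 393. ] [29.  36.1] 45 814.0
s [171.  376.9] [50.9 36.1] 27 1140.5
s [188.  354.5] [14.3 23.4] 87 221.5
s [450.4 337.9] [47.5 19.2] 31 373.5
s [232.4 312.2] [10.  22.7] 81 118.0
s [207.6 322.6] [63.  31.8] 11 1318.5
s [463.8 235.9] [18.3 21.5] 27 305.5
s [439.3 217.7] [17.5 23.6] 34 328.0
s [411. 200.] [14.8 27.6] 53 301.0
s [542.8 193.6] [19.7 31.3] 63 267.5
s [346.5 175. ] [10. 17.] 90 134.5
s [489.4 170. ] [15.6 24.1] 30 189.5
s [418.5 132. ] [14. 25.] 90 272.5
s [393.  123.5] [13. 24.] 90 251.5
```

View pics/tt.png

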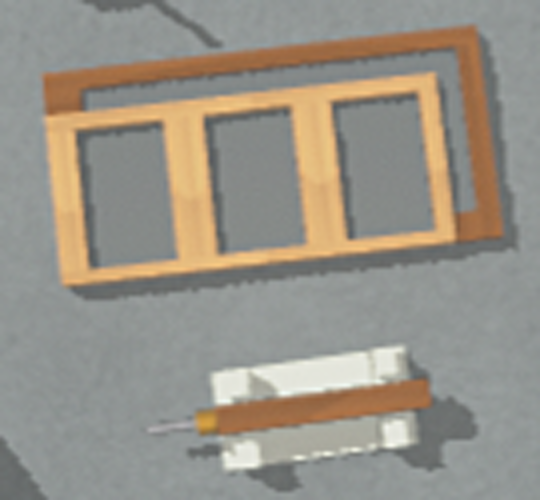

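View pics/st.png

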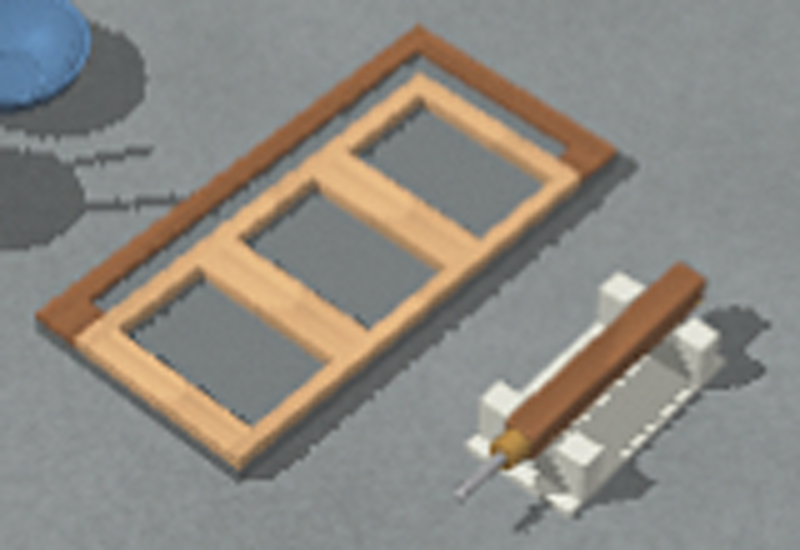

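The crops show the light-wood frame, with corners near top pixels (262,224), (359,213), (364,254) and (266,266). The groove opens at the far and right sides, and the brown outer border is separate from the frame. The tool lies in both notches with its spike toward the left, tip near (288,302).

```bash
cat > m1.py <<'E'
from vis import *
t=grab("top");s=grab("side")
def quad(k):
    h=cv2.convexHull(k); 
    for e in np.linspace(1,8,40):
        p=cv2.approxPolyDP(h,e,True)
        if len(p)<=4: break
    return p.reshape(-1,2).astype(float)
def fitquad(k,corn):  # refine: line-fit the contour points along each side
    pts=k.reshape(-1,2).astype(float); L=[]
    for i in range(len(corn)):
        a,b=corn[i],corn[(i+1)%len(corn)]; u=(b-a)/np.linalg.norm(b-a); w=pts-a
        al=w@u; of=np.abs(w@np.array([-u[1],u[0]])); l=np.linalg.norm(b-a)
        q=pts[(of<1.8)&(al>.12*l)&(al<.88*l)]
        v=cv2.fitLine(q.astype(np.float32),cv2.DIST_HUBER,0,.01,.01).ravel(); L.append(v)
    out=[]
    for i in range(len(L)):
        v,w=L[i-1],L[i]; A=np.c_[v[:2],-w[:2]]; x=np.linalg.solve(A,w[2:]-v[2:]); out.append(v[2:]+x[0]*v[:2])
    return np.array(out)
def wood(c):
    h=c["hsv"]; return (h[...,0]>11)&(h[...,0]<24)&(h[...,1]>70)&(h[...,2]>165)
for n,c in(("t",t),("s",s)):
    m=wood(c).astype(np.uint8)
    cs,hi=cv2.findContours(m,cv2.RETR_CCOMP,cv2.CHAIN_APPROX_NONE)
    i=max(range(len(cs)),key=lambda i:cv2.contourArea(cs[i]) if hi[0][i][3]<0 else 0)
    q=fitquad(cs[i],quad(cs[i])); w=np.array([plane(c,p,18) for p in q])
    print(n,"frame px",q.tolist()); print(w,"sides",np.linalg.norm(w-np.roll(w,-1,0),axis=1),"ctr",w.mean(0))
    for j in range(len(cs)):
        if hi[0][j][3]==i and cv2.contourArea(cs[j])>100:
            q=fitquad(cs[j],quad(cs[j])); w=np.array([plane(c,p,18) for p in q]); print(" pocket",w.mean(0),np.linalg.norm(w-np.roll(w,-1,0),axis=1))
    c["f"]=1
for n,c,V in(("t",t,215),("s",s,205)):
    h=c["hsv"]; m=(h[...,2]>V)&(h[...,1]<40)
    for k in blobs(m,100,700):
        r=cv2.minAreaRect(k)
        if (n=="t" and 450<r[0][0]<485) or (n=="s" and 395<r[0][0]<480 and 180<r[0][1]<250):
            q=fitquad(k,quad(k)); w=np.array([plane(c,p,24) for p in q]); e=np.roll(w,-1,0)-w; print(n,"tile",w.mean(0),np.linalg.norm(e,axis=1),"ang",np.degrees(np.arctan2(e[:,1],e[:,0]))%180,c["hsv"][int(r[0][1]),int(r[0][0])])
E
python3 m1.py; python3 - <<'E'
from vis import *
t=grab("top");s=grab("side")
for n,c,R in(("t",t,[(100,200,240,350)]),("s",s,[(120,280,300,450)])):
    x0,y0,x1,y1=R[0]; h=c["hsv"]; m=np.zeros(h.shape[:2],bool); m[y0:y1,x0:x1]=1
    for k in blobs(m&(h[...,2]<48),15): print(n,"dark",cv2.minAreaRect(k))
    for k in blobs(m&(h[...,0]>18)&(h[...,0]<35)&(h[...,1]>120),8): print(n,"pane",cv2.minAreaRect(k))
    a=c["frame"][y0:y1,x0:x1,::-1]; cv2.imwrite(f"pics/lamp{n}.png",cv2.resize(a,None,fx=3.5,fy=3.5,interpolation=cv2.INTER_CUBIC))
a=cv2.imread("pics/lampt.png");b=cv2.imread("pics/lamps.png")
H=max(a.shape[0],b.shape[0]); f=lambda i:cv2.copyMakeBorder(i,0,H-i.shape[0],0,0,cv2.BORDER_CONSTANT)
m=np.hstack([f(a),f(b)]); print(a.shape,b.shape,m.shape); k=min(800/m.shape[1],600/m.shape[0]); cv2.imwrite("pics/lamp.png",cv2.resize(m,None,fx=k,fy=k)); print(k)
E
```

```text
t frame px [[358.0571594238281, 213.1951141357422], [363.2078552246094, 254.5135040283203], [265.6730651855469, 265.5970764160156], [261.2685241699219, 224.11947631835938]]
[[638.3 -78.2  18. ]
 [535.  -87.7  18. ]
 [512.5 153.   18. ]
 [615.9 163.   18. ]] sides [103.8 241.7 104.  242.3] ctr [575.4  37.5  18. ]
 pocket [567.  114.5  18. ] [88.8 57.2 90.6 57.7]
 pocket [574.6  34.9  18. ] [90.9 57.5 88.6 56.7]
 pocket [581.8 -44.7  18. ] [89.8 57.7 90.3 56.7]
s frame px [[365.2638854980469, 259.679443359375], [296.26324462890625, 317.07666015625], [264.4505920410156, 292.7814636230469], [333.6548156738281, 239.5998077392578]]
[[534.  -88.9  18. ]
 [510.9 156.   18. ]
 [615.4 164.4  18. ]
 [638.1 -79.3  18. ]] sides [246.  104.9 244.8 104.5] ctr [574.6  38.   18. ]
 pocket [566.7 114.5  18. ] [89.7 55.2 89.8 54.6]
 pocket [574.   35.2  18. ] [90.4 56.1 88.7 53.4]
 pocket [581.4 -44.4  18. ] [52.7 89.8 55.6 89.3]
t tile [ 415.8 -337.6   24. ] [45.2 75.4 44.2 74.4] ang [ 15.5 104.   14.2 104.8] [ 37  10 228]
t tile [ 507.6 -343.3   24. ] [45.7 74.7 45.2 75.9] ang [ 17.1 106.5  18.7 106.
[... 274 characters left out ...]
 17.1 106.4] [ 35   7 227]
s tile [ 605.8 -340.4   24. ] [76.8 45.1 75.9 44.5] ang [92.5  2.1 92.1  3.2] [ 40   7 227]
t pane ((165.8800048828125, 295.3399963378906), (3.200000286102295, 31.000001907348633), 53.13010025024414)
s dark ((120.75001525878906, 414.25006103515625), (21.21320343017578, 19.091880798339844), 45.0)
s dark ((247.25003051757812, 404.75006103515625), (9.899494171142578, 10.60660171508789), 45.0)
s dark ((215.01351928710938, 313.08111572265625), (24.49544906616211, 8.548747062683105), 80.53767395019531)
s pane ((241.68328857421875, 334.38690185546875), (5.314114570617676, 35.65165328979492), 19.653823852539062)
(525, 490, 3) (595, 630, 3) (595, 1120, 3)
0.7142857142857143
```

View pics/lamp.png

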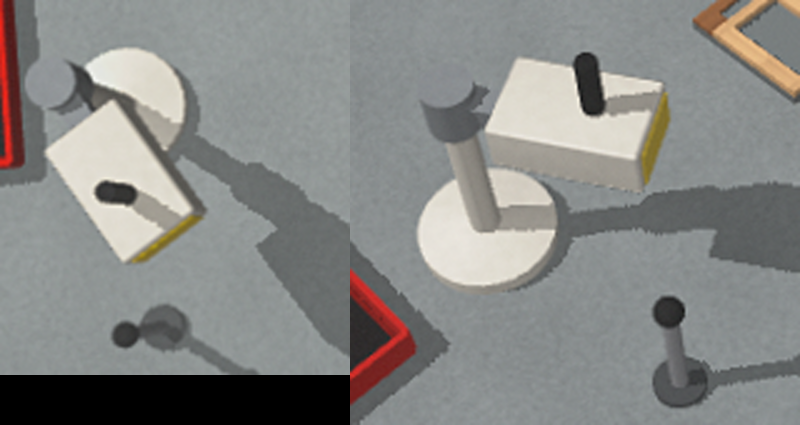

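```bash
python3 - <<'E'
from vis import *
t=grab("top");s=grab("side")
for nm,a,b in [("knobcap",(141.6,276.4),(214,304.8)),("knobbase",(151.6,277.2),(217.2,322.8)),("post top",(150,333.6),(247.6,404.4)),("postfoot",(166,331.2),(252,433.2)),
  ("frame0",(358.06,213.2),(333.65,239.6)),("frame1",(363.2,254.5),(365.26,259.68)),("frame2",(265.67,265.6),(296.26,317.08)),("frame3",(261.27,224.12),(264.45,292.78)),
  ("tip",(250+150/4,195+430/4),(250+458/5,225+494/5)),("handle rear top",(250+430/4,195+390/4),(250+690/5,225+277/5)),
  ("restcheek",(250+215/4,195+372/4),(250+487/5,225+385/5))]:
    print(nm,*tri(t,a,s,b))
# foot: white region, fit circle on the plane z=h
for n,c,P in(("t",t,[(175,118),(185,100),(180,80),(165,62),(147,51),(128,47),(110,51)]),("s",s,[(418,230),(425,207),(505,168),(527,175),(545,189),(556,210),(430,258),(450,280),(480,289)])):
    for z in(8,12,16):
        w=np.array([plane(c,((x-(350 if n=="s" else 0))/2.5+(100 if n=="t" else 120),y/2.5+(200 if n=="t" else 280)),z)[:2] for x,y in P])
        A=np.c_[2*w,np.ones(len(w))]; q=np.linalg.lstsq(A,(w**2).sum(1),rcond=None)[0]; print(n,"foot",z,q[:2],"r",np.sqrt(q[2]+q[:2]@q[:2]))
E
```

```text
knobcap [478.8 372.9 263.3] 1.3349571014662722
knobbase [479.9 371.8 209.1] 0.11122052629299736
post top [356.7 406.4 112.2] 1.6463502867078157
postfoot [355.5 405.7  -0. ] 1.5587166715391192
frame0 [637.8 -78.4  18.9] 0.9144297841513633
frame1 [534.4 -88.1  18.4] 1.5346401093815936
frame2 [513.  153.7  14. ] 0.836052679698068
frame3 [616.4 163.4  16.3] 0.5588283522518791
tip [421.6  99.9  30.8] 0.4632813998790767
handle rear top [441.6 -70.1  31.9] 1.2019554572554243
restcheek [452.8  57.4  44.9] 6.4625095894179
t foot 8 [584.  441.1] r 53.00362697802119
t foot 12 [583.5 439.7] r 52.826552061536866
t foot 16 [583.  438.3] r 52.64947714507388
s foot 8 [577.4 441.3] r 60.37831089117309
s foot 12 [574.7 442.3] r 60.15721217195917
s foot 16 [572.  443.2] r 59.936113452743506
```

Measured positions:

| Item | Position |
|---|---|
| Lamp pivot | about (576,442) |
| Knob | (479.5,372), 119 mm out, which fits the 120 mm given |
| Post | (356,406) |
| Tray middle | (574,35), yaw 5.3° |

Next I go to the knob.

```bash
cat > go.py <<'E'
# usage: go.py x y z yaw_deg : total shift in present tool axes, and turn
import sys; from station import env; import numpy as np
o=env.get_obs(); w,x,y,z=o["orientation"]; p=o["ee_pos"]
yaw=np.arctan2(2*(x*y+w*z),1-2*(y*y+z*z)); X,Y,Z,A=map(float,sys.argv[1:5]); d=np.array([X,Y,Z])-p
c,s=np.cos(yaw),np.sin(yaw)
turn=-(np.radians(A)-yaw+np.pi)%(2*np.pi)
turn=-((np.radians(A)-yaw+np.pi)%(2*np.pi)-np.pi)
print("now",p.round(1),"yaw",round(np.degrees(yaw),2),"F",o["contact_force"].round(1),"w",round(o["width"],1))
print("shift",round(d[0]*c+d[1]*s,1),round(d[0]*s-d[1]*c,1),round(-d[2],1),"len",round(np.linalg.norm(d),1),"turn",round(turn,3))
E
echo '0,0,-50,-0.177
0,0,-50,-0.177
0,0,-20,0' > next.json && python3 drive.py next.json 50
echo '50,-35,0,0
50,-35,0,0
50,-35,0,0
50,-35,0,0
50,-35,0,0
50,-35,0,0
50,-35,0,0
50,-35,0,0' > next.json && python3 drive.py next.json 45
echo '50,-35,0,0
50,-35,0,0
50,-35,0,0
50,-35,0,0
50,-35,0,0
50,-35,0,0
20,-12,0,0
0,0,0,0' > next.json && python3 drive.py next.json
python3 go.py 479.5 372.3 234 36
```

```text
time_s: 0.88
ee_pos: [155.7, -554.7, 337.1]
orientation: [0.003, 0.951, 0.309, -0.0]
contact_force: [-0.3, 0.3, -0.1]
width: 67.4
gripper_force: 0.0
time_s: 1.88
ee_pos: [314.9, -90.3, 333.8]
orientation: [0.001, 0.951, 0.308, 0.001]
contact_force: [1.5, 0.1, 0.4]
width: 45.0
gripper_force: 0.0
time_s: 2.88
ee_pos: [443.4, 276.1, 332.7]
orientation: [0.0, 0.951, 0.31, -0.001]
contact_force: [-1.0, -1.2, -0.3]
width: 45.2
gripper_force: 0.0
now [443.4 276.1 332.7] yaw 36.07 F [-1.  -1.2 -0.3] w 45.2
shift 85.8 -56.5 98.7 len 142.5 turn 0.001
```

```bash
echo '43,-28,0,0
43,-28,0,0
0,0,0,0
0,0,40,0
0,0,30,0
0,0,20,0
0,0,0,0' > next.json && python3 drive.py next.json
python3 go.py 479.5 372.3 234 36
python3 - <<'E'
from vis import *
t=grab("top");s=grab("side")
a=cv2.resize(t["frame"][200:330,80:220,::-1],None,fx=2.8,fy=2.8);b=cv2.resize(s["frame"][240:370,150:290,::-1],None,fx=2.8,fy=2.8)
cv2.imwrite("pics/g1.png",np.hstack([a,b]))
E
```

```text
time_s: 3.75
ee_pos: [478.9, 368.2, 242.7]
orientation: [0.001, 0.951, 0.308, -0.002]
contact_force: [0.5, -0.3, 0.1]
width: 45.0
gripper_force: 0.0
now [478.9 368.2 242.7] yaw 35.85 F [ 0.5 -0.3  0.1] w 45.0
shift 2.9 -2.9 8.7 len 9.6 turn -0.003
```

View pics/g1.png

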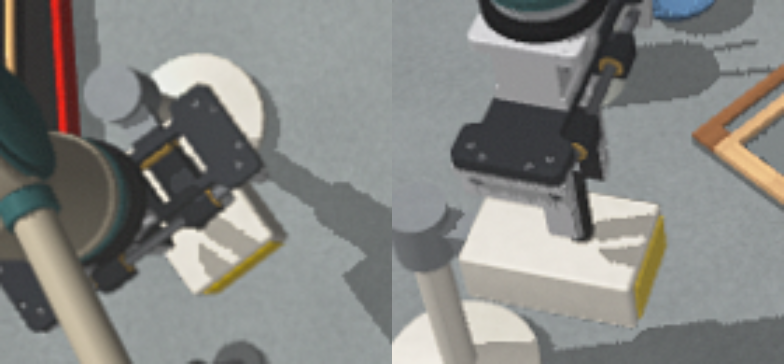

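The knob is between the open fingers, seen over the shade in both views. I lower, grip, and swing in an arc.

```bash
echo '3,-3,8,0
0,0,0,0
0,0,0,0
0,0,0,0
0,0,0,0
0,0,0,0' > next.json && python3 drive.py next.json 5
echo '0.5,11.2,0,-0.094
0.5,11.2,0,-0.094
0.5,11.2,0,-0.094
0.5,11.2,0,-0.094
0.5,11.2,0,-0.094
0.5,11.2,0,-0.094
0,0,0,0' > next.json && python3 drive.py next.json
python3 go.py 575.4 322 234 90
```

```text
time_s: 4.6
ee_pos: [480.8, 375.4, 235.6]
orientation: [0.0, 0.951, 0.309, 0.0]
contact_force: [0.7, -1.5, 0.9]
width: 17.6
gripper_force: 30.0
time_s: 5.48
ee_pos: [533.8, 334.9, 235.6]
orientation: [-0.0, 0.828, 0.561, 0.001]
contact_force: [0.8, 0.2, 0.3]
width: 17.8
gripper_force: 30.0
now [533.8 334.9 235.6] yaw 68.2 F [0.8 0.2 0.3] w 17.8
shift 3.5 43.4 1.6 len 43.6 turn -0.38
```

```bash
echo '0.5,11.2,0,-0.094
0.5,11.2,0,-0.094
0.5,11.2,0,-0.094
0.5,10.5,0,-0.094
0,0,0,0
0,0,0,0' > next.json && python3 drive.py next.json
python3 go.py 575.4 322 234 90
python3 - <<'E'
from vis import *
t=grab("top");s=grab("side")
for n,c in(("t",t),("s",s)):
    h=c["hsv"]; m=np.zeros(h.shape[:2],bool); m[180:400,100:330]=1
    for k in blobs(m&(h[...,0]>18)&(h[...,0]<35)&(h[...,1]>120),8): print(n,"pane",cv2.boxPoints(cv2.minAreaRect(k)).tolist())
E
```

```text
time_s: 6.22
ee_pos: [576.2, 327.1, 235.6]
orientation: [-0.0, 0.709, 0.705, 0.001]
contact_force: [1.8, 2.3, 1.2]
width: 17.5
gripper_force: 30.0
now [576.2 327.1 235.6] yaw 89.74 F [1.8 2.3 1.2] w 17.5
shift -5.1 -0.8 1.6 len 5.4 turn -0.005
t pane [[197.0, 246.0], [197.0, 216.0], [200.0, 216.0], [200.0, 246.0]]
```

```bash
echo '0,0,0,0
0,0,0,0
0,0,0,0
0,0,-40,0
0,0,-50,0
0,0,-20,0' > next.json && python3 drive.py next.json 45
echo '-50,0,0,0
-50,0,0,0
-50,0,0,0
-50,0,0,0
-50,0,0,0
0,0,0,0' > next.json && python3 drive.py next.json 66
python3 - <<'E'
from vis import *
t=grab("top");s=grab("side")
h=t["hsv"]; m=np.zeros(h.shape[:2],bool); m[180:300,100:260]=1
for k in blobs(m&(h[...,0]>18)&(h[...,0]<35)&(h[...,1]>120),8):
    b=cv2.boxPoints(cv2.minAreaRect(k)); print("pane",b.tolist())
a=cv2.resize(t["frame"][190:290,100:240,::-1],None,fx=2.8,fy=2.8);b=cv2.resize(s["frame"][240:340,150:290,::-1],None,fx=2.8,fy=2.8)
cv2.imwrite("pics/g2.png",np.hstack([a,b]))
print(env.get_obs()["ee_pos"],env.get_obs()["time_s"])
E
```

```text
time_s: 7.08
ee_pos: [576.8, 326.3, 349.0]
orientation: [0.001, 0.708, 0.706, 0.002]
contact_force: [1.4, -0.4, 0.2]
width: 45.0
gripper_force: 0.0
time_s: 7.82
ee_pos: [575.1, 72.8, 345.5]
orientation: [0.0, 0.71, 0.704, -0.001]
contact_force: [0.5, 0.2, 0.3]
width: 66.2
gripper_force: 0.0
pane [[197.0, 246.0], [197.0, 216.0], [200.0, 216.0], [200.0, 246.0]]
[575.2  76.1 345.5] 7.925
```

View pics/g2.png

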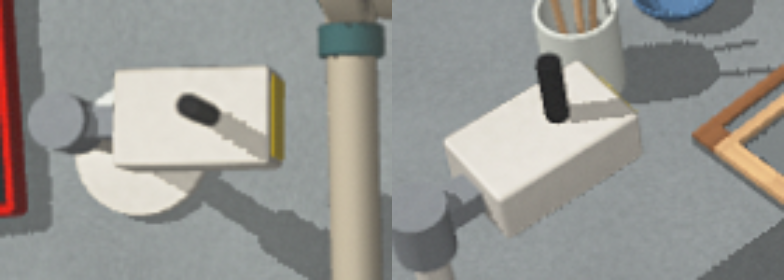

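The lamp now points along the −y image direction, knob cap at (166,226) and base at (174.6,232). That aims it at the tray to within about 1°. Tiles next.

```bash

echo '-55,4,20,0
-55,4,25,0
-55,4,30,0
-55,4,30,0
-55,4,30,0
-55,4,30,0
-55,4,30,0
-30,3,20,-0.05' > next.json && python3 drive.py next.json 66
python3 go.py 606.2 -340.5 18 92.8
python3 m1.py | grep tile
```

```text
time_s: 8.93
ee_pos: [605.5, -338.6, 128.9]
orientation: [-0.001, 0.69, 0.724, -0.0]
contact_force: [-0.2, -0.5, -0.3]
width: 65.9
gripper_force: 0.0
now [ 605.5 -338.6  128.9] yaw 92.77 F [-0.2 -0.5 -0.3] w 65.9
shift -1.9 0.6 110.9 len 110.9 turn -0.0
t tile [ 416.6 -312.1   24. ] [59.3 46.  38.6] ang [153.6  14.2 102.8] [ 41   9 231]
t tile [ 501.3 -321.6   24. ] [57.4 12.1 46.  49. ] ang [158.3 105.5  18.1 105.2] [ 34   8 231]
t tile [ 606.5 -339.9   24. ] [45.4 69.1 45.1 78. ] ang [171.9  92.8   3.1  92.4] [ 37  10 230]
s tile [ 607.2 -340.5   24. ] [79.1 47.5 74.8 36.6] ang [100.1   2.1  92.1   7.6] [ 39   8 227]
```

```bash

echo '-2,0.5,50,0
0,0,40,0
0,0,16,0
0,0,5,0
0,0,0,0' > next.json && python3 drive.py next.json 66
echo '0,0,0,0
0,0,0,0
0,0,0,0
0,0,0,0' > next.json && python3 drive.py next.json 40
echo '0,0,-20,0
0,0,-40,0
0,0,-30,0
0,0,0,0' > next.json && python3 drive.py next.json
python3 go.py 581.6 -44.5 90 5.3
```

```text
time_s: 9.65
ee_pos: [606.8, -339.6, 21.6]
orientation: [0.001, 0.69, 0.724, 0.0]
contact_force: [-0.3, 0.2, 0.3]
width: 65.8
gripper_force: 0.0
time_s: 10.15
ee_pos: [606.4, -340.2, 21.5]
orientation: [0.001, 0.69, 0.723, 0.0]
contact_force: [0.2, 0.6, 5.9]
width: 49.9
gripper_force: 30.0
time_s: 10.65
ee_pos: [606.7, -340.6, 112.2]
orientation: [0.002, 0.69, 0.723, 0.0]
contact_force: [0.1, 0.6, -1.4]
width: 49.7
gripper_force: 30.0
now [ 606.7 -340.6  112.2] yaw 92.68 F [ 0.1  0.6 -1.4] w 49.7
shift 297.0 -11.2 22.2 len 298.0 turn 1.525
```

```bash

echo '50,-2,0,0
50,-2,0,0
50,-2,0,0
50,-2,0,0
50,-2,0,0
47,-1,0,0
0,0,0,0.18' > next.json && python3 drive.py next.json
echo '0,0,0,0.18
0,0,0,0.18
0,0,0,0.18
0,0,0,0.18
0,0,0,0.18
0,0,0,0.18
0,0,0,0.18
0,0,0,0.085' > next.json && python3 drive.py next.json
echo '0,0,0,0
0,0,0,0' > next.json && python3 drive.py next.json
python3 go.py 581.6 -44.5 32 5.3
```

```text
time_s: 11.52
ee_pos: [578.1, -39.7, 107.8]
orientation: [-0.002, 0.753, 0.658, -0.001]
contact_force: [1.1, -0.7, -1.5]
width: 49.4
gripper_force: 30.0
time_s: 12.52
ee_pos: [579.0, -43.3, 107.7]
orientation: [-0.0, 0.999, 0.045, -0.002]
contact_force: [0.5, 0.1, -2.7]
width: 49.5
gripper_force: 30.0
time_s: 12.78
ee_pos: [579.9, -43.4, 108.9]
orientation: [-0.0, 0.999, 0.047, -0.001]
contact_force: [-0.1, -0.3, -2.5]
width: 49.8
gripper_force: 30.0
now [579.9 -43.4 108.9] yaw 5.38 F [-0.1 -0.3 -2.5] w 49.8
shift 1.6 1.2 76.9 len 77.0 turn 0.001
```

```bash

echo '1.6,1.2,30,0
0,0,25,0
0,0,10,0
0,0,5,0
0,0,0,0' > next.json && python3 drive.py next.json
python3 go.py 581.6 -44.5 32 5.3
echo '0,0,4,0
0,0,2,0
0,0,0,0
0,0,0,0' > next.json && python3 drive.py next.json
python3 go.py 581.6 -44.5 32 5.3
```

```text
time_s: 13.4
ee_pos: [582.7, -44.6, 40.4]
orientation: [0.0, 0.999, 0.047, 0.0]
contact_force: [0.1, 0.2, -2.4]
width: 49.6
gripper_force: 30.0
now [582.7 -44.6  40.4] yaw 5.33 F [ 0.1  0.2 -2.4] w 49.6
shift -1.1 -0.2 8.4 len 8.5 turn 0.001
time_s: 13.9
ee_pos: [582.5, -44.6, 34.2]
orientation: [0.0, 0.999, 0.046, 0.0]
contact_force: [-0.7, 0.0, -1.9]
width: 49.7
gripper_force: 30.0
now [582.5 -44.6  34.2] yaw 5.32 F [-0.7  0.  -1.9] w 49.7
shift -0.8 -0.1 2.2 len 2.4 turn 0.0
```

```bash

echo '-0.5,0,2,0
0,0,0,0
0,0,0,0' > next.json && python3 drive.py next.json
echo '0,0,0,0
0,0,0,0
0,0,0,0
0,0,-20,0
0,0,-40,0
0,0,-40,0
0,0,0,0' > next.json && python3 drive.py next.json 60
python3 go.py 507.3 -343.3 130 107
python3 m1.py | grep tile
```

```text
time_s: 14.28
ee_pos: [581.9, -44.6, 32.1]
orientation: [0.0, 0.999, 0.046, -0.0]
contact_force: [-0.4, -0.2, -1.7]
width: 49.7
gripper_force: 30.0
time_s: 15.15
ee_pos: [584.4, -45.1, 135.7]
orientation: [0.001, 0.999, 0.046, 0.004]
contact_force: [-0.2, -0.9, -0.8]
width: 60.1
gripper_force: 0.0
now [584.4 -45.1 135.7] yaw 5.32 F [-0.2 -0.9 -0.8] w 60.1
shift -104.5 289.8 5.7 len 308.1 turn -1.775Traceback (most recent call last):
  File "m1.py", line 26, in <module>
    q=fitquad(cs[i],quad(cs[i])); w=np.array([plane(c,p,18) for p in q])
  File "m1.py", line 15, in fitquad
    v=cv2.fitLine(q.astype(np.float32),cv2.DIST_HUBER,0,.01,.01).ravel(); L.append(v)
      ~~~~~~~~~~~^^^^^^^^^^^^^^^^^^^^^^^^^^^^^^^^^^^^^^^^^^^^^^^
cv2.error: OpenCV(4.12.0) /io/opencv/modules/imgproc/src/linefit.cpp:50: error: (-215:Assertion failed) count > 0 in function 'fitLine2D_wods'
```

```bash
cat > tiles.py <<'E'
from vis import *
for n,V in(("top",212),("side",205)):
    c=grab(n); h=c["hsv"]; m=(h[...,2]>V)&(h[...,1]<40)
    for k in blobs(m,60,900):
        r=cv2.minAreaRect(k); 
        for z in(24,34):
            b=np.array([plane(c,p,z)[:2] for p in cv2.boxPoints(r)]); e=np.roll(b,-1,0)-b; L=np.linalg.norm(e,axis=1); ctr=b.mean(0)
            inT=abs(ctr[0]-575)<60 and abs(ctr[1]-35)<130
            if max(L)<95 and (250<ctr[0]<750) and ((inT and z==34) or (not inT and z==24 and ctr[1]<-120)):
                M=cv2.moments(k); g=plane(c,(M["m10"]/M["m00"],M["m01"]/M["m00"]),z)[:2]
                i=L.argmax(); print(n,"z",z,"ctr",ctr,"centroid",g,"L",L[:2],"long ang",round(np.degrees(np.arctan2(e[i,1],e[i,0]))%180,1))
E
echo '-17,48,0,0.17
0,0,0,0' > next.json && python3 drive.py next.json 66 >/dev/null; python3 go.py 507.3 -343.3 130 -73; python3 tiles.py
```

```text
now [567.6 -96.  130.2] yaw -4.6 F [-0.  1. -0.] w 66.0
shift -40.3 251.4 0.2 len 254.6 turn 1.194
top z 24 ctr [ 508.  -343.3] centroid [ 512.1 -347.1] L [77.6 47.9] long ang 106.9
top z 34 ctr [552.6 -38.2] centroid [552.4 -37.4] L [29.3 21.7] long ang 98.3
side z 34 ctr [580.4 -44.8] centroid [579.5 -44.4] L [54.6 91.7] long ang 5.2
```

```bash

echo '-8,50,0,0
-8,50,0,0
-8,50,0,0
-8,50,0,0
-8,51,0,0
0,0,0,0.17
0,0,0,0.17
0,0,0,0.17' > next.json && python3 drive.py next.json 66 >/dev/null
echo '0,0,0,0.17
0,0,0,0.17
0,0,0,0.17
0,0,0,0.174
0,0,0,0
0,0,0,0' > next.json && python3 drive.py next.json
python3 go.py 507.5 -343.3 18 -73; python3 tiles.py
```

```text
time_s: 17.35
ee_pos: [510.4, -340.4, 131.7]
orientation: [-0.0, 0.806, -0.592, -0.0]
contact_force: [0.2, 1.3, -0.6]
width: 66.0
gripper_force: 0.0
now [ 510.4 -340.4  131.7] yaw -72.63 F [ 0.2  1.3 -0.6] w 66.0
shift 1.9 3.6 113.7 len 113.7 turn 0.006
top z 24 ctr [ 415.6 -337.7] centroid [ 416.4 -334.7] L [77.6 47.7] long ang 104.3
top z 24 ctr [ 452.7 -591.8] centroid [ 450.  -588.7] L [31.3 81.9] long ang 179.9
top z 24 ctr [ 508.  -343.3] centroid [ 507.7 -343.1] L [77.6 47.9] long ang 106.9
top z 34 ctr [580.9 -44.2] centroid [580.7 -44.2] L [47.4 78.1] long ang 6.0
side z 34 ctr [580.8 -44.6] centroid [579.7 -44.5] L [53.8 90.9] long ang 6.1
```

```bash

echo '2,3.5,50,0
0,0,40,0
0,0,18,0
0,0,5,0
0,0,0,0
0,0,0,0' > next.json && python3 drive.py next.json 66
echo '0,0,0,0
0,0,0,0
0,0,0,0
0,0,0,0' > next.json && python3 drive.py next.json 40
echo '0,0,-20,0
0,0,-40,0
0,0,-30,0
0,0,0,0' > next.json && python3 drive.py next.json
python3 go.py 575 35 105 5.3
```

```text
time_s: 18.2
ee_pos: [508.1, -344.7, 20.3]
orientation: [0.0, 0.805, -0.594, 0.001]
contact_force: [0.2, 0.3, -0.0]
width: 66.0
gripper_force: 0.0
time_s: 18.7
ee_pos: [507.7, -344.3, 19.8]
orientation: [0.0, 0.805, -0.594, 0.001]
contact_force: [-0.7, -0.4, 4.5]
width: 49.9
gripper_force: 30.0
time_s: 19.2
ee_pos: [508.6, -345.1, 110.9]
orientation: [0.0, 0.805, -0.594, 0.002]
contact_force: [0.4, 0.8, -1.3]
width: 49.8
gripper_force: 30.0
now [ 508.6 -345.1  110.9] yaw -72.83 F [ 0.4  0.8 -1.3] w 49.8
shift -343.5 -175.7 5.9 len 385.9 turn -1.364
```

```bash

echo '-49,-25,0,0
-49,-25,0,0
-49,-25,0,0
-49,-25,0,0
-49,-25,0,0
-49,-25,0,0
-49,-25,0,0
0,0,0,-0.17' > next.json && python3 drive.py next.json >/dev/null
echo '0,0,0,-0.17
0,0,0,-0.17
0,0,0,-0.17
0,0,0,-0.17
0,0,0,-0.17
0,0,0,-0.17
0,0,0,-0.174
0,0,0,0' > next.json && python3 drive.py next.json
echo '0,0,0,0
0,0,0,0' > next.json && python3 drive.py next.json >/dev/null
python3 go.py 575.2 35 30 5.3
```

```text
time_s: 21.2
ee_pos: [570.3, 21.1, 106.4]
orientation: [-0.013, 0.998, 0.057, 0.001]
contact_force: [0.4, -0.0, -2.5]
width: 49.9
gripper_force: 30.0
now [571.4  21.  108. ] yaw 6.55 F [-0.2  0.3 -2.4] w 49.3
shift 5.3 -13.4 78.0 len 79.3 turn 0.022
```

```bash

echo '5.3,-13.4,20,0.022
0,0,20,0
0,0,10,0
0,0,0,0
0,0,0,0' > next.json && python3 drive.py next.json
python3 go.py 575.2 35 30 5.3
```

```text
time_s: 22.08
ee_pos: [576.2, 36.1, 59.6]
orientation: [-0.013, 0.999, 0.047, 0.003]
contact_force: [-0.1, -1.1, -1.6]
width: 49.6
gripper_force: 30.0
now [576.2  36.1  59.6] yaw 5.35 F [-0.1 -1.1 -1.6] w 49.6
shift -1.1 1.0 29.6 len 29.6 turn 0.001
```

```bash

echo '-0.7,0.7,14,0
0,0,8,0
0,0,4,0
0,0,1.5,0
0,0,0,0
0,0,0,0' > next.json && python3 drive.py next.json
python3 go.py 575.2 35 30 5.3
```

```text
time_s: 22.82
ee_pos: [575.3, 36.2, 31.6]
orientation: [-0.013, 0.999, 0.047, 0.003]
contact_force: [-0.6, -0.9, -2.1]
width: 49.6
gripper_force: 30.0
now [575.3  36.2  31.6] yaw 5.37 F [-0.6 -0.9 -2.1] w 49.6
shift -0.2 1.2 1.6 len 2.0 turn 0.001
```

```bash

echo '0,0.8,1.3,0
0,0,0,0
0,0,0,0' > next.json && python3 drive.py next.json
echo '0,0,0,0
0,0,0,0
0,0,0,0
0,0,-20,0
0,0,-40,0
0,0,-40,0
0,0,0,0' > next.json && python3 drive.py next.json 60
python3 go.py 416 -337.6 130 -75.5
python3 tiles.py
```

```text
time_s: 23.2
ee_pos: [575.5, 35.5, 30.4]
orientation: [-0.013, 0.999, 0.047, 0.003]
contact_force: [0.5, 0.3, 0.9]
width: 49.5
gripper_force: 30.0
time_s: 24.08
ee_pos: [577.3, 32.6, 133.4]
orientation: [-0.012, 0.999, 0.047, 0.006]
contact_force: [-0.5, 0.2, 0.1]
width: 60.0
gripper_force: 0.0
now [577.3  32.6 133.4] yaw 5.37 F [-0.5  0.2  0.1] w 60.0
shift -195.2 353.5 3.4 len 403.8 turn 1.411
top z 24 ctr [ 415.8 -337.8] centroid [ 418.3 -341.1] L [77.9 47.3] long ang 104.3
top z 34 ctr [553.2  34.1] centroid [553.5  34.3] L [47.1 34. ] long ang 92.9
top z 34 ctr [559.2 -32.8] centroid [556.4 -32.8] L [36.7 19.5] long ang 178.5
side z 34 ctr [574.8  36.1] centroid [574.2  36.4] L [54.2 90.1] long ang 4.3
side z 34 ctr [580.7 -44.4] centroid [579.6 -44.3] L [54.6 90.9] long ang 5.8
```

```bash

echo '-24,44,0,0
-24,44,0,0
-24,44,0,0
-24,44,0,0
-24,44,0,0
-24,44,0,0
-24,44,0,0
-24,44,0,0' > next.json && python3 drive.py next.json 66 >/dev/null
echo '0,0,0,0.176
0,0,0,0.176
0,0,0,0.176
0,0,0,0.176
0,0,0,0.176
0,0,0,0.176
0,0,0,0.176
0,0,0,0.176' > next.json && python3 drive.py next.json >/dev/null
echo '0,0,0,0
0,0,0,0' > next.json && python3 drive.py next.json
python3 go.py 415.8 -337.7 18 -75.5; python3 tiles.py
```

```text
time_s: 26.42
ee_pos: [416.1, -335.0, 118.9]
orientation: [-0.012, 0.792, -0.61, -0.008]
contact_force: [0.0, -0.8, -0.1]
width: 66.0
gripper_force: 0.0
now [ 416.1 -335.   118.9] yaw -75.15 F [ 0.  -0.8 -0.1] w 66.0
shift 2.5 1.0 100.9 len 101.0 turn 0.006
top z 24 ctr [ 415.3 -336.7] centroid [ 414.8 -335.9] L [75.5 47. ] long ang 104.3
top z 34 ctr [575.9  36.2] centroid [575.6  36.2] L [47.3 77.9] long ang 5.0
top z 34 ctr [580.9 -44.4] centroid [580.7 -44.1] L [47.7 77.8] long ang 5.3
side z 34 ctr [574.9  36. ] centroid [574.4  36.3] L [53.4 90.2] long ang 4.7
side z 34 ctr [580.8 -44.6] centroid [579.6 -44.5] L [53.8 90.9] long ang 6.1
```

```bash

echo '2.5,1,45,0
0,0,35,0
0,0,14,0
0,0,4,0
0,0,0,0
0,0,0,0' > next.json && python3 drive.py next.json 66
python3 go.py 415.8 -337.7 20 -75.5
echo '0,0,0,0
0,0,0,0
0,0,0,0
0,0,0,0' > next.json && python3 drive.py next.json 40
echo '0,0,-20,0
0,0,-40,0
0,0,-30,0
0,0,0,0' > next.json && python3 drive.py next.json
python3 go.py 567 114.7 110 5.3
```

```text
time_s: 27.28
ee_pos: [417.3, -336.4, 23.0]
orientation: [-0.011, 0.792, -0.611, -0.005]
contact_force: [-0.1, -0.1, 0.3]
width: 66.3
gripper_force: 0.0
now [ 417.3 -336.4   23. ] yaw -75.28 F [-0.1 -0.1  0.3] w 66.3
shift 0.9 1.8 3.0 len 3.7 turn 0.004
time_s: 27.78
ee_pos: [416.1, -336.0, 22.4]
orientation: [-0.011, 0.792, -0.611, -0.007]
contact_force: [-2.8, -2.1, 5.7]
width: 49.6
gripper_force: 30.0
time_s: 28.28
ee_pos: [417.8, -339.0, 113.4]
orientation: [-0.011, 0.792, -0.611, -0.004]
contact_force: [-0.3, -0.5, -3.4]
width: 49.8
gripper_force: 30.0
now [ 417.8 -339.   113.4] yaw -75.3 F [-0.3 -0.5 -3.4] w 49.8
shift -401.0 -259.5 3.4 len 477.6 turn -1.407
```

```bash

echo '-40,-26,0,0
-40,-26,0,0
-40,-26,0,0
-40,-26,0,0
-40,-26,0,0
-40,-26,0,0
-40,-26,0,0
-40,-26,0,0' > next.json && python3 drive.py next.json >/dev/null
echo '-40,-26,0,0
-40,-26,0,0
0,0,0,0
0,0,0,-0.14
0,0,0,-0.14
0,0,0,-0.14
0,0,0,-0.14
0,0,0,-0.14' > next.json && python3 drive.py next.json
echo '0,0,0,-0.14
0,0,0,-0.14
0,0,0,-0.14
0,0,0,-0.14
0,0,0,-0.147
0,0,0,0
0,0,0,0' > next.json && python3 drive.py next.json
python3 go.py 566.2 114.7 34 5.3; python3 tiles.py
```

```text
time_s: 30.28
ee_pos: [556.8, 71.5, 121.4]
orientation: [-0.051, 0.962, -0.268, -0.007]
contact_force: [-0.6, -0.5, -1.7]
width: 49.8
gripper_force: 30.0
time_s: 31.15
ee_pos: [557.3, 72.0, 121.8]
orientation: [-0.051, 0.996, 0.078, 0.011]
contact_force: [0.3, -0.2, -2.1]
width: 49.4
gripper_force: 30.0
now [557.3  72.  121.8] yaw 8.87 F [ 0.3 -0.2 -2.1] w 49.4
shift 15.4 -40.8 87.8 len 98.1 turn 0.062
side z 34 ctr [573.7  52.5] centroid [566.5  55. ] L [19.1 78.3] long ang 4.9
```

The wrist had reached its last joint's limit, which left a small tilt of about 0.1 rad. I make the helper use the full orientation, then place this tile carefully.

```bash
cat > go.py <<'E'
# usage: go.py x y z yaw_deg : total shift in present tool axes, and turn
import sys; from station import env; import numpy as np
from scipy.spatial.transform import Rotation as Ro
o=env.get_obs(); w,x,y,z=o["orientation"]; p=o["ee_pos"]; R=Ro.from_quat([x,y,z,w]).as_matrix()
X,Y,Z,A=map(float,sys.argv[1:5]); d=np.array([X,Y,Z])-p
yaw=np.arctan2(R[1,0],R[0,0]); turn=-((np.radians(A)-yaw+np.pi)%(2*np.pi)-np.pi)
print("now",p.round(1),"yaw",round(np.degrees(yaw),2),"axis",R[:,2].round(3),"q6",o["joint_pos"][5].round(2),"q1",o["joint_pos"][0].round(2),"F",o["contact_force"].round(1),"w",round(o["width"],1),"t",o["time_s"])
print("shift",(R.T@d).round(1),"len",round(np.linalg.norm(d),1),"turn",round(turn,3))
E
python3 go.py 566.2 112.5 50 5.3
python3 - <<'E'
from vis import *
s=grab("side"); crop(s,200,180,400,330,4,"p3")
E
```

```text
now [557.4  72.2 122. ] yaw 8.93 axis [ 0.015  0.103 -0.995] q6 1.3 q1 -0.07 F [ 0.5 -1.  -1.9] w 49.3 t 31.25
shift [ 12.7 -31.1  75.9] len 83.0 turn 0.063
```

View pics/p3.png

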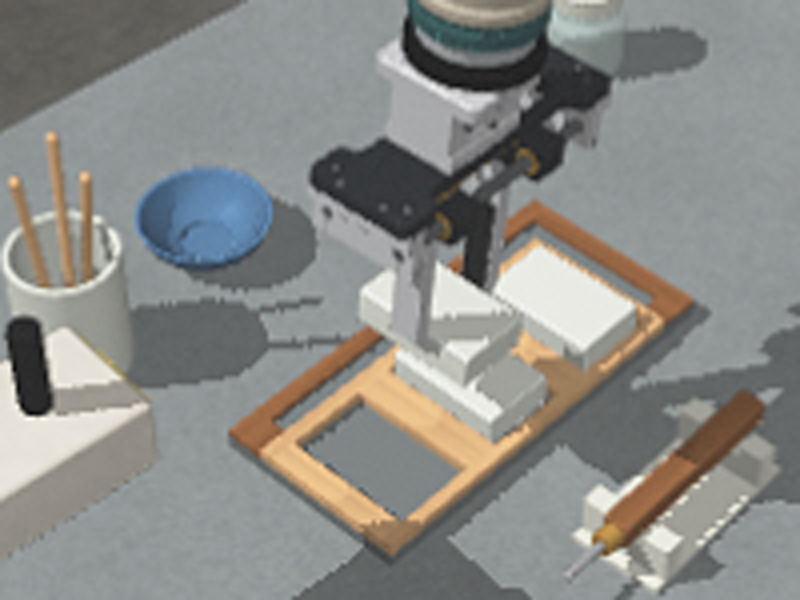

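The picture shows the tile held level with the pads at crop (440,310). The pocket below it, at crop (385,445), is free.

```bash

echo '6,-16,0,0.03
6.7,-15.5,0,0.033
0,0,30,0
0,0,30,0
0,0,10,0
0,0,0,0
0,0,0,0' > next.json && python3 drive.py next.json
python3 go.py 566.2 112.5 34 5.3
```

```text
time_s: 32.17
ee_pos: [567.7, 112.3, 57.2]
orientation: [-0.051, 0.997, 0.048, 0.011]
contact_force: [1.0, 0.2, -2.5]
width: 49.7
gripper_force: 30.0
now [567.7 112.3  57.2] yaw 5.41 axis [ 0.017  0.103 -0.995] q6 1.41 q1 0.01 F [ 1.   0.2 -2.5] w 49.7 t 32.175
shift [-2.1  2.  23. ] len 23.2 turn 0.002
```

```bash

echo '-1.8,2,10,0
0,0,6,0
0,0,4,0
0,0,2,0
0,0,0,0
0,0,0,0' > next.json && python3 drive.py next.json
python3 go.py 566.2 112.5 34 5.3
```

```text
time_s: 32.92
ee_pos: [565.8, 112.6, 34.5]
orientation: [-0.051, 0.997, 0.048, 0.01]
contact_force: [-0.8, -0.7, 3.2]
width: 49.6
gripper_force: 30.0
now [565.8 112.6  34.5] yaw 5.43 axis [ 0.016  0.103 -0.995] q6 1.4 q1 0.01 F [-0.8 -0.7  3.2] w 49.6 t 32.925
shift [0.4 0.2 0.5] len 0.7 turn 0.002
```

Light contact on the floor, as predicted. Release.

```bash

echo '0,0,0,0
0,0,0,0
0,0,0,0
0,0,-20,0
0,0,-40,0
0,0,-40,0
0,0,-30,0
0,0,0,0' > next.json && python3 drive.py next.json 60
echo '0,50,0,0
0,50,0,0
0,50,0,0
0,50,0,0
0,50,0,0
0,0,0,0' > next.json && python3 drive.py next.json
python3 go.py 566.2 112.5 150 5.3
python3 tiles.py
```

```text
time_s: 33.92
ee_pos: [565.2, 99.0, 165.5]
orientation: [-0.051, 0.997, 0.048, 0.013]
contact_force: [-0.5, -1.1, -0.5]
width: 60.0
gripper_force: 0.0
time_s: 34.67
ee_pos: [586.9, -151.3, 135.2]
orientation: [-0.051, 0.998, 0.046, 0.008]
contact_force: [-0.0, 0.2, 0.0]
width: 60.2
gripper_force: 0.0
now [ 586.9 -151.3  135.2] yaw 5.19 axis [ 0.012  0.103 -0.995] q6 1.01 q1 -0.43 F [-0.   0.2  0. ] w 60.2 t 34.675
shift [   3.6 -264.8   12.2] len 265.1 turn -0.002
top z 34 ctr [568.2 114.8] centroid [567.9 114.8] L [47.8 78. ] long ang 5.1
top z 34 ctr [575.8  36.1] centroid [575.5  36.1] L [47.6 78.2] long ang 5.0
top z 34 ctr [580.9 -44.4] centroid [580.6 -44.1] L [47.7 77.8] long ang 5.3
side z 34 ctr [567.8 114.8] centroid [566.8 115.1] L [53.  91.7] long ang 4.9
side z 34 ctr [574.9  35.9] centroid [574.3  36.3] L [53.5 90.2] long ang 4.5
side z 34 ctr [580.5 -44.9] centroid [579.5 -44.5] L [54.4 91.7] long ang 5.2
```

All three tiles are flat in their pockets, within about 2 mm of centre. Next I measure the tool handle precisely.

```bash
echo '0,0,-40,0
0,0,0,0' > next.json && python3 drive.py next.json 44 >/dev/null; python3 - <<'E'
from vis import *
C={}
for n,(x0,y0,x1,y1) in(("top",(290,280,370,320)),("side",(345,270,400,335))):
    c=grab(n); h=c["hsv"]; m=np.zeros(h.shape[:2],bool); m[y0:y1,x0:x1]=1
    m&=(h[...,0]>2)&(h[...,0]<20)&(h[...,1]>90)
    k=max(blobs(m,20),key=cv2.contourArea); r=cv2.minAreaRect(k); b=np.array([plane(c,p,40)[:2] for p in cv2.boxPoints(r)])
    e=np.roll(b,-1,0)-b; L=np.linalg.norm(e,axis=1); i=L.argmax()
    print(n,"ctr",b.mean(0),"L",L,"ang",np.degrees(np.arctan2(e[i,1],e[i,0]))%180, r)
t=grab("top"); crop(t,270,270,370,325,8,"rt")
# mug, post cap etc
for nm,p in(("mug",(245,157)),("bowl",(297,155)),("paint",(425,158))): print(nm,plane(t,p,{"mug":90,"bowl":30,"paint":70}[nm]))
E
python3 go.py 434 -7 120 96.5
```

```text
top ctr [433.8   2.2] L [140.1  16.5 139.9  16.5] ang 96.3316142589634 ((327.8723449707031, 296.5299377441406), (6.914089202880859, 58.41753005981445), 82.50414276123047)
side ctr [428.7   6. ] L [149.   24.2 147.2  22.5] ang 96.64146449359727 ((368.80914306640625, 298.2138366699219), (8.913832664489746, 54.488521575927734), 47.202598571777344)
mug [767.4 192.9  90. ]
bowl [787.3  70.9  30. ]
paint [ 761.4 -239.8   70. ]
now [ 586.2 -150.9  176.8] yaw 5.51 axis [ 0.013  0.104 -0.995] q6 1.02 q1 -0.43 F [ 0.1  0.4 -1.3] w 44.2 t 35.175
shift [-139.  -151.6   69.5] len 217.1 turn -1.588
```

View pics/rt.png

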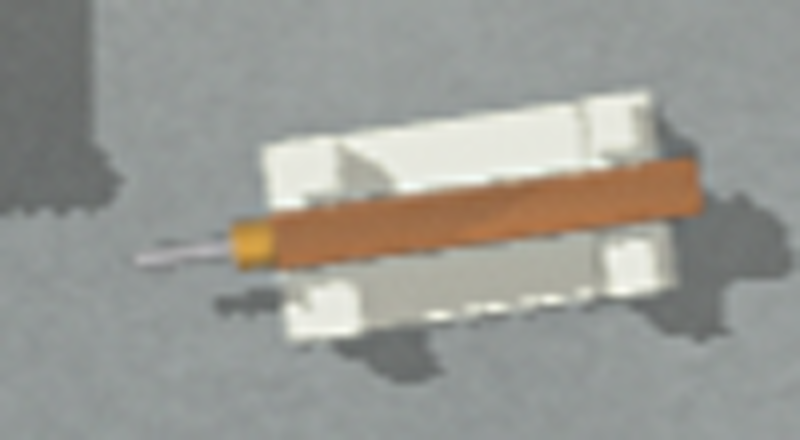

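The top crop shows the handle spanning crop x 272–700 (centre about px (331,296.6)), with the collar and spike to the left. The rest's cheeks are centred at about px (328.6,297).

```bash

echo '-20,-22,0,-0.176
0,0,0,-0.176
0,0,0,-0.176
0,0,0,-0.176
0,0,0,-0.176
0,0,0,-0.176
0,0,0,-0.176
0,0,0,-0.176' > next.json && python3 drive.py next.json >/dev/null
echo '0,0,0,-0.18
0,0,0,0' > next.json && python3 drive.py next.json
python3 go.py 434.5 -4 90 96.4
```

```text
time_s: 36.42
ee_pos: [564.1, -131.6, 178.2]
orientation: [-0.03, 0.666, 0.744, 0.043]
contact_force: [-0.0, -0.0, -0.5]
width: 43.8
gripper_force: 0.0
now [ 564.1 -131.6  178.2] yaw 96.47 axis [ 0.012  0.104 -0.995] q6 -0.56 q1 -0.42 F [-0.  -0.  -0.5] w 43.8 t 36.425
shift [ 131.7 -116.9   99.4] len 202.2 turn 0.001
```

```bash

echo '44,-39,0,0
44,-39,0,0
44,-39,0,0
0,0,40,0
0,0,40,0
0,0,19,0
0,0,0,0
0,0,0,0' > next.json && python3 drive.py next.json
python3 go.py 434.5 -4 20 96.4
```

```text
time_s: 37.42
ee_pos: [435.7, -5.0, 91.7]
orientation: [-0.028, 0.666, 0.745, 0.044]
contact_force: [-0.6, -0.1, -0.2]
width: 43.9
gripper_force: 0.0
now [435.7  -5.   91.7] yaw 96.5 axis [ 0.016  0.103 -0.995] q6 -0.44 q1 -0.26 F [-0.6 -0.1 -0.2] w 43.9 t 37.425
shift [-6.  -3.  71.4] len 71.7 turn 0.002
```

```bash

echo '-6,-2,30,0
0,0,25,0
0,0,12,0
0,0,3,0
0,0,0,0
0,0,0,0' > next.json && python3 drive.py next.json
python3 go.py 434.5 -4 20 96.4
python3 - <<'E'
from vis import *
s=grab("side"); crop(s,320,230,420,330,5,"gr")
E
```

```text
time_s: 38.17
ee_pos: [435.7, -4.1, 21.7]
orientation: [-0.028, 0.665, 0.745, 0.044]
contact_force: [0.4, -0.2, 0.0]
width: 44.0
gripper_force: 0.0
now [435.7  -4.1  21.7] yaw 96.56 axis [ 0.017  0.102 -0.995] q6 -0.48 q1 -0.26 F [ 0.4 -0.2  0. ] w 44.0 t 38.175
shift [ 0.1 -1.2  1.6] len 2.0 turn 0.003
```

View pics/gr.png

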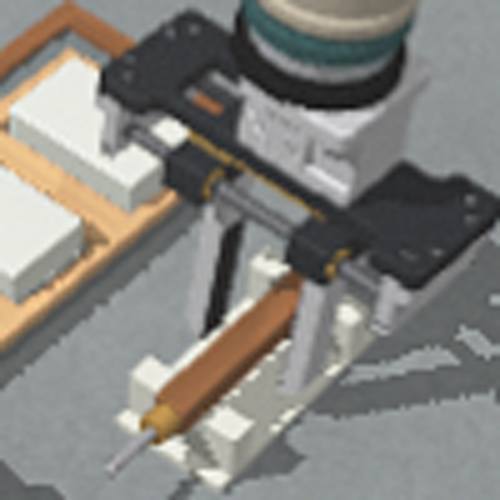

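The fingers straddle the handle between the bars. Grip and lift.

```bash

echo '0,-1,0,0
0,0,0,0
0,0,0,0
0,0,0,0
0,0,0,0' > next.json && python3 drive.py next.json 5
echo '0,0,-15,0
0,0,-30,0
0,0,-50,0
0,0,-50,0
0,0,-30,0
0,0,0,0
0,0,0,0' > next.json && python3 drive.py next.json
python3 go.py 349.5 454 170 96.4
```

```text
time_s: 38.85
ee_pos: [434.0, -4.1, 21.0]
orientation: [-0.029, 0.665, 0.745, 0.043]
contact_force: [-0.4, -0.5, 3.1]
width: 17.6
gripper_force: 30.0
time_s: 39.72
ee_pos: [430.3, -21.7, 193.6]
orientation: [-0.03, 0.665, 0.745, 0.043]
contact_force: [-0.2, 0.7, -1.0]
width: 17.8
gripper_force: 30.0
now [430.3 -21.7 193.6] yaw 96.54 axis [ 0.012  0.104 -0.995] q6 -0.45 q1 -0.31 F [-0.2  0.7 -1. ] w 17.8 t 39.725
shift [476.9 -27.8  71.7] len 483.1 turn 0.003
```

```bash

echo '40,-2,5,0
53,-3,8,0
53,-3,8,0
53,-3,8,0
53,-3,8,0
53,-3,8,0
53,-3,8,0
53,-3,8,0' > next.json && python3 drive.py next.json >/dev/null
echo '40,-3,5,0
20,-2,4,0
0,0,0,0
0,0,0,0' > next.json && python3 drive.py next.json
python3 go.py 350.4 456.8 150 96.5
python3 - <<'E'
from vis import *
s=grab("side");t=grab("top")
a=cv2.resize(t["frame"][270:400,80:210,::-1],None,fx=3,fy=3);b=cv2.resize(s["frame"][300:430,150:280,::-1],None,fx=3,fy=3)
cv2.imwrite("pics/po.png",np.hstack([a,b]))
E
```

```text
time_s: 41.22
ee_pos: [351.0, 445.9, 171.2]
orientation: [-0.028, 0.665, 0.745, 0.042]
contact_force: [-0.3, -0.2, -0.6]
width: 17.6
gripper_force: 30.0
now [351.  445.9 171.2] yaw 96.52 axis [ 0.014  0.101 -0.995] q6 0.6 q1 0.74 F [-0.3 -0.2 -0.6] w 17.6 t 41.225
shift [ 8.7  0.1 22.2] len 23.9 turn 0.0
```

View pics/po.png

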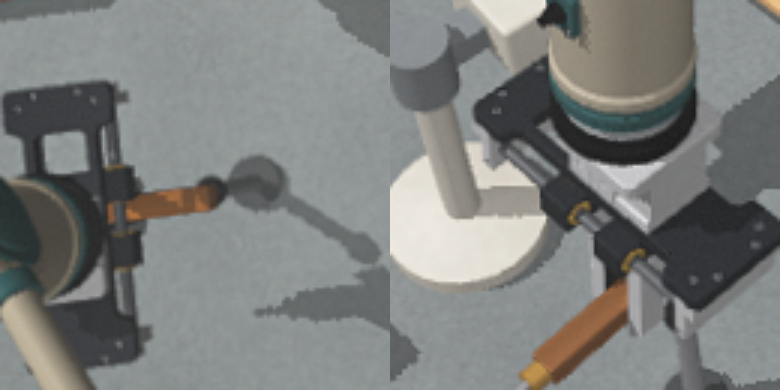

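The top part shows the handle's rear over the post cap at crop (210,190). The side part shows the tool level and held square. I shift a little and lower onto the post.

```bash

python3 go.py 351 450.8 119 96.5
echo '0,0,20,0
0,0,20,0
0,0,8,0
0,0,4,0
0,0,0,0' > next.json && python3 drive.py next.json
python3 go.py 351 450.8 87 96.5
```

```text
now [351.4 446.1 171.9] yaw 96.47 axis [ 0.015  0.102 -0.995] q6 0.6 q1 0.74 F [-0.3 -0.6 -1.1] w 17.5 t 41.325
shift [-0.6 -1.3 53.1] len 53.1 turn -0.001
time_s: 41.95
ee_pos: [352.1, 452.4, 121.0]
orientation: [-0.028, 0.665, 0.745, 0.043]
contact_force: [-0.5, -1.2, 1.6]
width: 17.9
gripper_force: 30.0
now [352.1 452.4 121. ] yaw 96.54 axis [ 0.015  0.103 -0.995] q6 0.6 q1 0.74 F [-0.5 -1.2  1.6] w 17.9 t 41.95
shift [-4.8 -2.1 33.7] len 34.1 turn 0.001
```

```bash

echo '-0.5,0,4,0
-0.5,0,4,0
-0.5,0,4,0
-0.5,0,4,0
0,0,0,0' > next.json && python3 drive.py next.json
echo '-0.5,0,4,0
-0.5,0,4,0
-0.5,0,4,0
-0.5,0,4,0
0,0,0,0' > next.json && python3 drive.py next.json
python3 - <<'E'
from vis import *
s=grab("side");t=grab("top")
a=cv2.resize(t["frame"][270:400,60:190,::-1],None,fx=3,fy=3);b=cv2.resize(s["frame"][320:450,150:280,::-1],None,fx=3,fy=3)
cv2.imwrite("pics/po2.png",np.hstack([a,b]))
E
```

```text
time_s: 42.58
ee_pos: [352.7, 454.1, 105.6]
orientation: [-0.029, 0.665, 0.745, 0.045]
contact_force: [-2.4, 0.8, 4.8]
width: 17.6
gripper_force: 30.0
time_s: 43.2
ee_pos: [354.3, 454.5, 90.1]
orientation: [-0.029, 0.665, 0.745, 0.047]
contact_force: [-2.0, 1.7, 5.7]
width: 18.1
gripper_force: 30.0
```

View pics/po2.png

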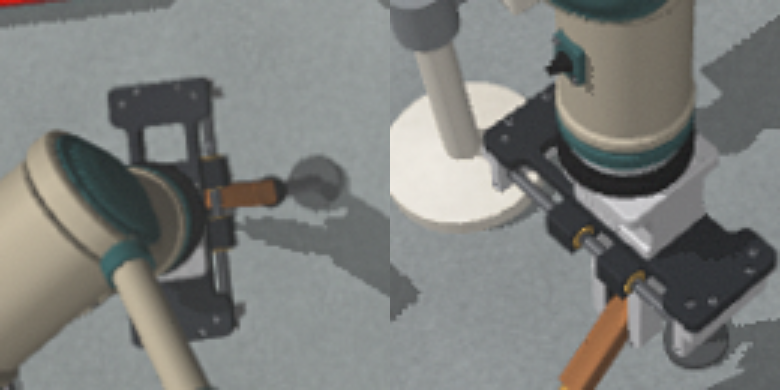

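The tool has pivoted nose-down in the pads at about 5 N, with the rear still on the post. A little more, then lift away.

```bash

echo '-0.5,0,4,0
-0.5,0,2,0
0,0,0,0' > next.json && python3 drive.py next.json
echo '0,0,-10,0
0,0,-40,0
0,0,-40,0
0,0,-20,0
0,0,0,0
0,0,0,0' > next.json && python3 drive.py next.json
python3 go.py 430 150 200 96.5
```

```text
time_s: 43.68
ee_pos: [355.1, 454.6, 84.7]
orientation: [-0.029, 0.665, 0.745, 0.047]
contact_force: [0.2, 2.0, 8.5]
width: 17.9
gripper_force: 30.0
time_s: 44.42
ee_pos: [350.8, 440.0, 190.3]
orientation: [-0.029, 0.665, 0.745, 0.042]
contact_force: [0.1, 0.1, -0.5]
width: 18.0
gripper_force: 30.0
now [350.8 440.  190.3] yaw 96.55 axis [ 0.014  0.102 -0.995] q6 0.59 q1 0.73 F [ 0.1  0.1 -0.5] w 18.0 t 44.425
shift [-294.7   46.6  -38. ] len 300.8 turn 0.001
```

```bash
cat > joints.py <<'E'
import numpy as np
yaw=np.radians(5.3); ux=np.array([np.cos(yaw),np.sin(yaw)]); uy=np.array([-ux[1],ux[0]]); F=np.array([575.,37.8])
loc=lambda w:np.array([(w[:2]-F)@ux,(w[:2]-F)@uy]); wor=lambda l:F+l[0]*ux+l[1]*uy
E
echo '-50,8,0,0
-50,8,0,0
-50,8,0,0
-50,8,0,0
-50,8,0,0
-50,8,0,0
0,0,0,0' > next.json && python3 drive.py next.json
python3 - <<'E'
from vis import *; from joints import *
t=grab("top"); s=grab("side")
g=lambda x,y:(250+x/4,195+y/4)
for nm,p,z in(("closed end long",g(83,101),14),("outer long a",g(150,83),14),("outer long b",g(400,52),14),("inner long a",g(150,104),18),("inner long b",g(400,75),18),("end short",g(466,213),14),("outer short",g(467,130),14),("inner short",g(446,140),18),("tray outer right",g(490,130),14),("tray outer top",g(270,52),14)):
    print(nm,loc(plane(t,p,z)))
q=lambda x,y:(250+x/5,225+y/5)
for nm,p,z in(("S closed end long",q(95,303),12),("S end short",q(565,153),14),("S outer short",q(500,115),14),("S outer long",q(260,178),10),("S corner outer",q(418,55),14)): print(nm,loc(plane(s,p,z)))
E
python3 go.py 430 150 200 96.5
```

```text
time_s: 45.3
ee_pos: [433.1, 146.5, 160.7]
orientation: [-0.029, 0.667, 0.743, 0.042]
contact_force: [0.3, 0.4, -0.7]
width: 18.0
gripper_force: 30.0
closed end long [60.  96.8]
outer long a [66.6 54. ]
outer long b [  68.3 -103.4]
inner long a [52.7 55.2]
inner long b [  53.2 -101.3]
end short [ -36.6 -131.7]
outer short [  14.7 -138.8]
inner short [   9.5 -124.6]
tray outer right [  13.1 -153. ]
tray outer top [ 77.5 -22.7]
S closed end long [64.3 95.8]
S end short [ -37.1 -132.7]
S outer short [   4.2 -131. ]
S outer long [ 65.2 -19.1]
S corner outer [  63.6 -135.5]
now [432.4 149.3 161.4] yaw 96.44 axis [ 0.012  0.103 -0.995] q6 -0.06 q1 0.09 F [ 0.5  0.6 -0.3] w 17.6 t 45.4
shift [  4.9  -1.4 -38.4] len 38.7 turn -0.001
```

```bash
python3 go.py 637 43 160 95.3
echo '-21,40,2,0
-21,40,2,0
-21,40,2,0
-21,40,2,0
-21,42,2,0
0,0,20,0
0,0,20,0
0,0,0,0' > next.json && python3 drive.py next.json
echo '0,0,10,0
0,0,0,0' > next.json && python3 drive.py next.json
python3 go.py 637 43 62 96.5
python3 - <<'E'
from vis import *
s=grab("side");t=grab("top")
for n,c in(("t",t),("s",s)):
    h=c["hsv"]; print(n,"pred tip px",proj(c,[627,128,55]))
a=cv2.resize(t["frame"][180:250,220:320,::-1],None,fx=4,fy=4,interpolation=cv2.INTER_CUBIC);b=cv2.resize(s["frame"][210:310,230:330,::-1],None,fx=4,fy=4,interpolation=cv2.INTER_CUBIC)
a=cv2.copyMakeBorder(a,0,120,0,0,cv2.BORDER_CONSTANT)
cv2.imwrite("pics/tip.png",np.hstack([a,b]))
E
```

```text
now [432.4 149.3 161.4] yaw 96.44 axis [ 0.012  0.103 -0.995] q6 -0.06 q1 0.09 F [ 0.5  0.6 -0.3] w 17.6 t 45.4
shift [-128.   191.6   -7. ] len 230.5 turn 0.02
time_s: 46.4
ee_pos: [644.5, 75.5, 105.1]
orientation: [-0.031, 0.664, 0.746, 0.042]
contact_force: [0.1, 0.7, -0.0]
width: 17.8
gripper_force: 30.0
time_s: 46.65
ee_pos: [646.2, 75.0, 97.3]
orientation: [-0.029, 0.665, 0.745, 0.043]
contact_force: [0.2, 1.4, -0.4]
width: 17.7
gripper_force: 30.0
now [646.2  75.   97.3] yaw 96.61 axis [ 0.014  0.103 -0.995] q6 -0.21 q1 -0.05 F [ 0.2  1.4 -0.4] w 17.7 t 46.65
shift [-34.1 -13.6  31.7] len 48.5 turn 0.002
t pred tip px [274. 217.]
s pred tip px [272.7 271.8]
```

View pics/tip.png

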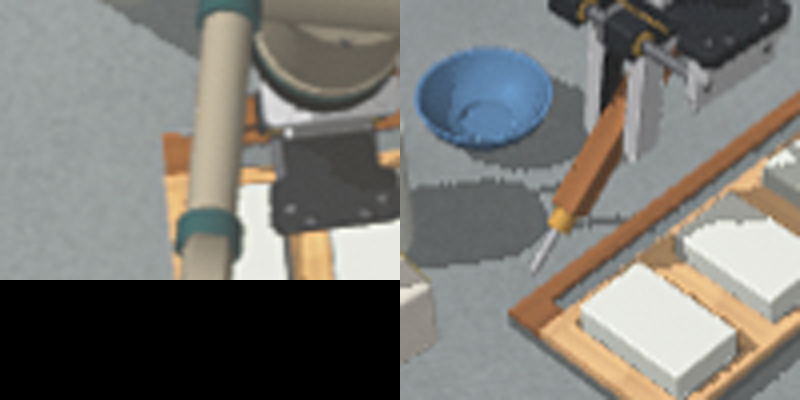

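The side half shows the tool nose-down at crop (580,190), with the tip at about side px (262.7,277.5). The arm hides the tip from the top camera. I solve the tilt from this ray and the known tool length.

```bash
python3 - <<'E'
from vis import *
from scipy.optimize import least_squares
s=grab("side"); P=np.array([646.2,75,97.3]); ax=np.array([.014,.103,-.995]); G=P-11*ax; a=np.radians(96.6); u=np.array([np.cos(a),np.sin(a),0])
o,d=ray(s,(262.75,277.5)); d/=np.linalg.norm(d)
f=lambda th,l:G+l*(np.cos(th)*u-np.sin(th)*np.array([0,0,1]))
def r(v): p=f(v[0],v[1]); w=p-o; return w-d*(w@d)
q=least_squares(r,[.6,105]); print(q.x,np.degrees(q.x[0]),f(*q.x),np.linalg.norm(q.fun),proj(s,f(*q.x)))
for th in (.5,.55,.6,.65): print(th,f(th,105),proj(s,f(th,105)), r([th,105]))
E
```

```text
[  0.7 100.9] 40.20707103465767 [637.2 150.4  43.1] 2.5421149729252077e-13 [262.8 277.5]
0.5 [635.5 165.4  57.9] [257.8 276.8] [8.  8.2 1.7]
0.55 [635.8 162.8  53.4] [258.7 277.5] [5.8 7.3 0.5]
0.6 [636.1 160.   49. ] [259.7 278.1] [ 3.7  6.2 -0.5]
0.65 [636.4 156.9  44.7] [260.7 278.6] [ 1.5  4.9 -1.4]
```

```bash
python3 go.py 636.4 50.5 88 96.5
echo '-12,-5,0,0
-11,-4,2,0
0,0,3,0
0,0,0,0
0,0,0,0' > next.json && python3 drive.py next.json
python3 go.py 636.4 50.5 72 96.5
python3 - <<'E'
from vis import *; from joints import *
s=grab("side"); P=env.get_obs()["ee_pos"]; print(proj(s,P+[-9.2,76.5,-53.5]), loc(P+[-9.2,76.5,-53.5]))
crop(s,235,235,315,295,10,"tip2")
E
```

```text
now [646.9  74.4  98.2] yaw 96.57 axis [ 0.016  0.103 -0.995] q6 -0.21 q1 -0.05 F [-0.5  0.7 -1.2] w 17.8 t 46.8
shift [-23.5 -13.4   7.5] len 28.1 turn 0.001
time_s: 47.42
ee_pos: [640.4, 51.2, 90.0]
orientation: [-0.029, 0.665, 0.745, 0.043]
contact_force: [-0.6, -0.0, -0.5]
width: 17.9
gripper_force: 30.0
now [640.4  51.2  90. ] yaw 96.56 axis [ 0.015  0.103 -0.995] q6 -0.25 q1 -0.09 F [-0.6 -0.  -0.5] w 17.9 t 47.425
shift [-2.1 -4.6 17.8] len 18.5 turn 0.001
[272.  276.1] [64.3 84.4]
```

View pics/tip2.png

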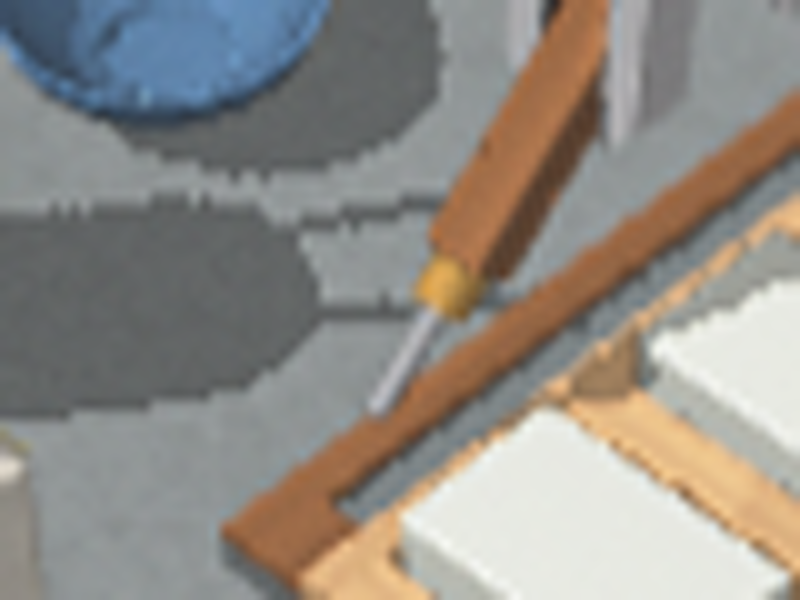

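The tip is at px (272.7,275.8), against a predicted (272,276.1), so the model holds. I shift over the groove line and lower gently to contact.

```bash
echo '-1,-4.4,4,0
-1,0,4,0
0,0,4,0
0,0,3,0
0,0,0,0
0,0,0,0' > next.json && python3 drive.py next.json
python3 go.py 636.4 50.5 66 96.5
echo '0,0,2,0
0,0,1,0
0,0,0,0' > next.json && python3 drive.py next.json
echo '0,0,1,0
0,0,1,0
0,0,0,0' > next.json && python3 drive.py next.json
python3 go.py 636.4 50.5 66 96.5
```

```text
time_s: 48.22
ee_pos: [636.5, 50.2, 74.8]
orientation: [-0.029, 0.665, 0.745, 0.043]
contact_force: [-0.5, -0.4, -1.9]
width: 17.7
gripper_force: 30.0
now [636.5  50.2  74.8] yaw 96.56 axis [ 0.015  0.103 -0.995] q6 -0.26 q1 -0.09 F [-0.5 -0.4 -1.9] w 17.7 t 48.225
shift [-0.5 -0.3  8.8] len 8.8 turn 0.001
time_s: 48.6
ee_pos: [636.4, 50.5, 71.7]
orientation: [-0.029, 0.665, 0.745, 0.043]
contact_force: [0.1, 0.5, -0.8]
width: 17.8
gripper_force: 30.0
time_s: 48.98
ee_pos: [636.4, 50.7, 69.7]
orientation: [-0.029, 0.665, 0.745, 0.043]
contact_force: [-0.5, 0.2, -1.8]
width: 18.1
gripper_force: 30.0
now [636.4  50.7  69.7] yaw 96.56 axis [ 0.015  0.103 -0.995] q6 -0.26 q1 -0.09 F [-0.5  0.2 -1.8] w 18.1 t 48.975
shift [-0.6 -0.1  3.7] len 3.7 turn 0.001
```

```bash
for i in 1 ; do echo '0,0,1,0
0,0,1,0
0,0,0,0
0,0,0,0' > next.json && python3 drive.py next.json
echo '0,0,1,0
0,0,0,0
0,0,0,0' > next.json && python3 drive.py next.json
echo '0,0,1,0
0,0,0,0
0,0,0,0' > next.json && python3 drive.py next.json; done; python3 go.py 636.4 50.5 66 96.5
```

```text
time_s: 49.48
ee_pos: [636.5, 50.9, 67.9]
orientation: [-0.029, 0.665, 0.745, 0.043]
contact_force: [0.1, -0.4, -0.2]
width: 18.1
gripper_force: 30.0
time_s: 49.85
ee_pos: [636.7, 50.8, 67.3]
orientation: [-0.028, 0.665, 0.745, 0.043]
contact_force: [-0.9, -1.9, 4.2]
width: 17.9
gripper_force: 30.0
time_s: 50.22
ee_pos: [636.9, 50.5, 66.8]
orientation: [-0.028, 0.665, 0.745, 0.043]
contact_force: [-2.4, -3.4, 7.1]
width: 17.5
gripper_force: 30.0
now [636.9  50.5  66.8] yaw 96.58 axis [ 0.016  0.102 -0.995] q6 -0.26 q1 -0.09 F [-2.4 -3.4  7.1] w 17.5 t 50.225
shift [ 0.  -0.5  0.7] len 0.9 turn 0.001
```

Contact at TCP z≈67.4 fits the tip on the groove floor (predicted 66.5; the border would have stopped it at 70.5). I ease off and draw along the long leg.

```bash
cat > dr.py <<'E'
from station import env; import numpy as np; from joints import *
from scipy.spatial.transform import Rotation as Ro
o=env.get_obs(); w,x,y,z=o["orientation"]; R=Ro.from_quat([x,y,z,w]).as_matrix(); T=o["ee_pos"]+[-9.2,76.5,-54.3]
print("tip loc",loc(T).round(1),"z",T[2].round(1),"F",o["contact_force"].round(1),"per mm -uy",(R.T@np.r_[-uy,0]).round(3),"-ux",(R.T@np.r_[-ux,0]).round(3),"up",(R.T@[0,0,1]).round(3))
E
echo '0,0,-0.7,0
0,0,0,0' > next.json && python3 drive.py next.json; python3 dr.py
```

```text
time_s: 50.48
ee_pos: [636.8, 50.5, 66.9]
orientation: [-0.028, 0.665, 0.745, 0.043]
contact_force: [-1.1, -3.2, 4.6]
width: 18.0
gripper_force: 30.0
tip loc [60.7 84. ] z 12.6 F [-1.1 -3.2  4.6] per mm -uy [-0.995 -0.019 -0.1  ] -ux [ 0.022 -0.999 -0.025] up [ 0.1    0.027 -0.995]
```

```bash
echo '-2.5,-0.05,-0.25,0
-5,-0.1,-0.5,0
-5,-0.1,-0.5,0
-5,-0.1,-0.5,0
-5,-0.1,-0.5,0
-5,-0.1,-0.5,0
-5,-0.1,-0.5,0
-5,-0.1,-0.5,0' > next.json && python3 drive.py next.json | tail -5; python3 dr.py
```

```text
ee_pos: [640.0, 13.0, 66.4]
orientation: [-0.029, 0.665, 0.745, 0.043]
contact_force: [-0.6, 3.7, 2.1]
width: 17.6
gripper_force: 30.0
tip loc [60.3 46.3] z 12.1 F [-0.6  3.7  2.1] per mm -uy [-0.995 -0.019 -0.101] -ux [ 0.022 -0.999 -0.024] up [ 0.1    0.026 -0.995]
```

```bash
for k in 1; do echo '-5,-0.1,-0.5,0
-5,-0.1,-0.5,0
-5,-0.1,-0.5,0
-5,-0.1,-0.5,0
-5,-0.1,-0.5,0
-5,-0.1,-0.5,0
-5,-0.1,-0.5,0
-5,-0.1,-0.5,0' > next.json && python3 drive.py next.json | tail -5; python3 dr.py
echo '-5,-0.1,-0.5,0
-5,-0.1,-0.5,0
-5,-0.1,-0.5,0
-5,-0.1,-0.5,0
-5,-0.1,-0.5,0
-5,-0.1,-0.5,0
-5,-0.1,-0.5,0
-5,-0.1,-0.5,0' > next.json && python3 drive.py next.json | tail -3; python3 dr.py; done
```

```text
ee_pos: [643.6, -26.8, 66.4]
orientation: [-0.029, 0.665, 0.745, 0.043]
contact_force: [-0.5, 3.2, 3.0]
width: 17.8
gripper_force: 30.0
tip loc [60.3  6.3] z 12.1 F [-0.5  3.2  3. ] per mm -uy [-0.995 -0.019 -0.101] -ux [ 0.022 -0.999 -0.024] up [ 0.101  0.026 -0.995]
contact_force: [-0.8, 2.9, 3.1]
width: 17.7
gripper_force: 30.0
tip loc [ 60.3 -33.9] z 12.0 F [-0.8  2.9  3.1] per mm -uy [-0.995 -0.019 -0.101] -ux [ 0.022 -0.999 -0.024] up [ 0.1    0.026 -0.995]
```

```bash
echo '-5,-0.1,-0.5,0
-5,-0.1,-0.5,0
-5,-0.1,-0.5,0
-5,-0.1,-0.5,0
-5,-0.1,-0.5,0
-5,-0.1,-0.5,0
-5,-0.1,-0.5,0
-5,-0.1,-0.5,0' > next.json && python3 drive.py next.json | tail -3; python3 dr.py
echo '-5,-0.1,-0.5,0
-5,-0.1,-0.5,0
-5,-0.1,-0.5,0
-5,-0.1,-0.5,0
-5,-0.1,-0.5,0
-5,-0.1,-0.5,0
-5,-0.1,-0.5,0
-5,-0.1,-0.5,0' > next.json && python3 drive.py next.json | tail -3; python3 dr.py
echo '-5,-0.1,-0.5,0
-5,-0.1,-0.5,0
-4,-0.1,-0.4,0
0,0,0,0
0,0,0,0' > next.json && python3 drive.py next.json | tail -3; python3 dr.py
```

```text
contact_force: [0.5, 3.4, 1.8]
width: 17.9
gripper_force: 30.0
tip loc [ 60.3 -74.1] z 12.0 F [0.5 3.4 1.8] per mm -uy [-0.995 -0.019 -0.101] -ux [ 0.022 -0.999 -0.024] up [ 0.1    0.026 -0.995]
contact_force: [-0.1, 3.3, 2.3]
width: 17.9
gripper_force: 30.0
tip loc [  60.2 -114.3] z 11.9 F [-0.1  3.3  2.3] per mm -uy [-0.995 -0.019 -0.101] -ux [ 0.022 -0.999 -0.024] up [ 0.101  0.026 -0.995]
contact_force: [-0.4, -2.1, 3.8]
width: 17.7
gripper_force: 30.0
tip loc [  60.4 -129.7] z 12.1 F [-0.4 -2.1  3.8] per mm -uy [-0.995 -0.02  -0.098] -ux [ 0.022 -0.999 -0.025] up [ 0.098  0.027 -0.995]
```

```bash
echo '0,-2.5,-0.05,0
0.1,-5,-0.12,0
0.1,-5,-0.12,0
0.1,-5,-0.12,0
0.1,-5,-0.12,0
0.1,-5,-0.12,0
0.1,-5,-0.12,0
0.1,-5,-0.12,0' > next.json && python3 drive.py next.json | tail -3; python3 dr.py
```

```text
contact_force: [3.8, 0.6, 2.4]
width: 17.7
gripper_force: 30.0
tip loc [  22.6 -128.2] z 12.0 F [3.8 0.6 2.4] per mm -uy [-0.995 -0.019 -0.101] -ux [ 0.022 -0.999 -0.025] up [ 0.1    0.027 -0.995]
```

```bash
echo '-0.2,-5,-0.12,0
-0.2,-5,-0.12,0
-0.1,-5,-0.12,0
-0.1,-5,-0.12,0
0,-5,-0.12,0
0,-5,-0.12,0
0,-5,-0.12,0
0,-5,-0.12,0' > next.json && python3 drive.py next.json | tail -3; python3 dr.py
echo '0,-3,-0.1,0
0,0,0,0
0,0,0,0' > next.json && python3 drive.py next.json | tail -3; python3 dr.py
```

```text
contact_force: [3.3, 0.3, 3.9]
width: 17.8
gripper_force: 30.0
tip loc [ -17.4 -129.7] z 11.8 F [3.3 0.3 3.9] per mm -uy [-0.995 -0.019 -0.101] -ux [ 0.022 -0.999 -0.025] up [ 0.1    0.027 -0.995]
contact_force: [1.8, -0.3, 5.7]
width: 17.7
gripper_force: 30.0
tip loc [ -21.5 -129.7] z 11.7 F [ 1.8 -0.3  5.7] per mm -uy [-0.995 -0.02  -0.101] -ux [ 0.023 -1.    -0.022] up [ 0.101  0.024 -0.995]
```

The end of the short leg is reached with the tip on the floor throughout. Lift and return to the rest.

```bash
echo '0,0,-10,0
0,0,-40,0
0,0,-40,0
0,0,0,0
0,0,0,0' > next.json && python3 drive.py next.json | tail -5
python3 go.py 434 -2 130 96.4; python3 tiles.py
```

```text
ee_pos: [573.0, -178.6, 154.1]
orientation: [-0.03, 0.665, 0.745, 0.042]
contact_force: [-0.2, 0.8, -0.6]
width: 17.4
gripper_force: 30.0
now [ 573.  -178.6  154.1] yaw 96.57 axis [ 0.011  0.104 -0.995] q6 -0.62 q1 -0.48 F [-0.2  0.8 -0.6] w 17.4 t 59.1
shift [ 187.9 -118.8   40.7] len 226.0 turn 0.003
top z 34 ctr [568.2 114.8] centroid [567.9 114.8] L [47.8 78. ] long ang 5.1
top z 34 ctr [575.8  36.1] centroid [575.5  36.1] L [47.6 78.2] long ang 5.0
top z 34 ctr [582.9 -41.5] centroid [582.7 -41.4] L [47.8 78.1] long ang 5.4
side z 34 ctr [567.8 114.8] centroid [566.8 115.2] L [53.  91.7] long ang 4.9
side z 34 ctr [574.9  35.9] centroid [574.3  36.3] L [53.5 90.2] long ang 4.5
side z 34 ctr [582.1 -42. ] centroid [581.6 -41.7] L [54.  90.9] long ang 5.3
```

```bash
echo '47,-30,0,0
47,-30,0,0
47,-30,8,0
47,-29,8,0
0,0,0,0
0,0,0,0' > next.json && python3 drive.py next.json | tail -5
python3 go.py 434 -2 75 96.4
```

```text
ee_pos: [435.5, -5.0, 154.9]
orientation: [-0.029, 0.665, 0.745, 0.043]
contact_force: [-0.1, -0.4, -0.6]
width: 17.9
gripper_force: 30.0
now [435.5  -5.  154.9] yaw 96.6 axis [ 0.015  0.102 -0.995] q6 -0.42 q1 -0.26 F [-0.1 -0.4 -0.6] w 17.9 t 59.95
shift [-4.8 -3.2 79.8] len 80.0 turn 0.004
```

```bash
echo '-2,-2,30,0
-2,0,30,0
-1,0,15,0
0,0,0,0
0,0,0,0' > next.json && python3 drive.py next.json | tail -5
python3 go.py 434 -2 60 96.4
echo '-0.5,-0.5,5,0
-0.5,0,5,0
-0.5,0,5,0
0,0,0,0' > next.json && python3 drive.py next.json | tail -5
python3 go.py 434 -2 45 96.4
```

```text
ee_pos: [436.2, -3.1, 80.5]
orientation: [-0.028, 0.665, 0.745, 0.044]
contact_force: [-0.0, -0.4, -0.4]
width: 17.7
gripper_force: 30.0
now [436.2  -3.1  80.5] yaw 96.51 axis [ 0.016  0.102 -0.995] q6 -0.44 q1 -0.26 F [-0.  -0.4 -0.4] w 17.7 t 60.575
shift [-0.7 -2.7 20.5] len 20.6 turn 0.002
ee_pos: [434.5, -2.1, 64.8]
orientation: [-0.029, 0.665, 0.745, 0.043]
contact_force: [-0.4, -0.2, -0.9]
width: 18.2
gripper_force: 30.0
now [434.5  -2.1  64.8] yaw 96.56 axis [ 0.014  0.103 -0.995] q6 -0.45 q1 -0.26 F [-0.4 -0.2 -0.9] w 18.2 t 61.075
shift [-1.8 -1.  19.7] len 19.8 turn 0.003
```

```bash
echo '-0.4,-0.3,4,0
-0.4,0,4,0
-0.4,0,4,0
-0.4,0,4,0
0,0,0,0' > next.json && python3 drive.py next.json | tail -5
echo '-0.4,0,4,0
-0.4,0,4,0
-0.4,0,4,0
0,0,0,0' > next.json && python3 drive.py next.json | tail -5
python3 go.py 434 -2 21 96.4
```

```text
ee_pos: [436.4, -3.6, 50.0]
orientation: [-0.027, 0.665, 0.745, 0.043]
contact_force: [-1.5, -3.9, 7.5]
width: 17.7
gripper_force: 30.0
ee_pos: [438.4, -5.0, 38.4]
orientation: [-0.025, 0.665, 0.746, 0.043]
contact_force: [0.0, -8.0, 9.3]
width: 18.1
gripper_force: 30.0
now [438.4  -5.   38.4] yaw 96.67 axis [ 0.021  0.098 -0.995] q6 -0.46 q1 -0.26 F [ 0.  -8.   9.3] w 18.1 t 62.2
shift [ 1.8 -4.6 17.5] len 18.2 turn 0.005
```

```bash
echo '0,-1.5,0,0
0,-2,3,0
-0.4,-0.5,4,0
-0.4,0,4,0
0,0,0,0' > next.json && python3 drive.py next.json | tail -5
python3 go.py 434 -2 21 96.4
```

```text
ee_pos: [435.5, -4.2, 27.1]
orientation: [-0.025, 0.665, 0.745, 0.045]
contact_force: [1.6, -4.0, 5.1]
width: 17.8
gripper_force: 30.0
now [435.5  -4.2  27.1] yaw 96.56 axis [ 0.022  0.1   -0.995] q6 -0.47 q1 -0.26 F [ 1.6 -4.   5.1] w 17.8 t 62.825
shift [ 1.8 -1.4  6.3] len 6.7 turn 0.003
```

```bash
echo '0,-1,3,0
0,0,2,0
0,0,1,0
0,0,0,0' > next.json && python3 drive.py next.json | tail -5
echo '0,0,1,0
0,0,0,0' > next.json && python3 drive.py next.json | tail -5
python3 go.py 434 -2 21 96.4
```

```text
ee_pos: [433.6, -2.9, 20.9]
orientation: [-0.026, 0.665, 0.745, 0.044]
contact_force: [1.2, -3.8, 5.7]
width: 18.1
gripper_force: 30.0
ee_pos: [433.5, -2.9, 19.9]
orientation: [-0.026, 0.665, 0.745, 0.044]
contact_force: [0.7, -2.7, 4.5]
width: 17.8
gripper_force: 30.0
now [433.5  -2.9  19.9] yaw 96.57 axis [ 0.02   0.101 -0.995] q6 -0.48 q1 -0.26 F [ 0.7 -2.7  4.5] w 17.8 t 63.575
shift [ 0.9  0.6 -1. ] len 1.5 turn 0.003
```

```bash
echo '0,0,0,0
0,0,0,0
0,0,0,0
0,0,0,0
0,0,-30,0
0,0,-50,0
0,0,-50,0
0,0,-50,0' > next.json && python3 drive.py next.json 44 | tail -5
echo '0,0,-50,0
0,0,-40,0
40,0,0,0
50,0,0,0
50,0,0,0
50,0,0,0
0,0,0,0' > next.json && python3 drive.py next.json 45 |tail -5
cat > tool.py <<'E'
from vis import *
for n,(x0,y0,x1,y1) in(("top",(280,280,380,320)),("side",(335,260,410,340))):
    c=grab(n); h=c["hsv"]; m=np.zeros(h.shape[:2],bool); m[y0:y1,x0:x1]=1
    m&=(h[...,0]>2)&(h[...,0]<20)&(h[...,1]>90)
    k=max(blobs(m,20),key=cv2.contourArea); r=cv2.minAreaRect(k); b=np.array([plane(c,p,40)[:2] for p in cv2.boxPoints(r)])
    e=np.roll(b,-1,0)-b; L=np.linalg.norm(e,axis=1); i=L.argmax()
    print(n,"ctr",b.mean(0),"L",L[:2],"ang",np.degrees(np.arctan2(e[i,1],e[i,0]))%180, r)
E
python3 tool.py; python3 tiles.py; python3 go.py 476 372 300 96
```

```text
ee_pos: [427.7, -20.2, 199.5]
orientation: [-0.029, 0.665, 0.745, 0.043]
contact_force: [1.5, -0.6, 0.4]
width: 44.2
gripper_force: 0.0
ee_pos: [404.2, 161.1, 306.8]
orientation: [-0.029, 0.663, 0.747, 0.044]
contact_force: [0.6, -0.0, -0.2]
width: 45.1
gripper_force: 0.0
top ctr [433.2  -4.7] L [140.1  16.6] ang 96.10649629944784 ((330.7727966308594, 296.7204895019531), (6.943647861480713, 58.41950988769531), 82.7249984741211)
side ctr [428.7  -2.3] L [148.3  25.3] ang 96.44692787224241 ((371.3288879394531, 296.3574523925781), (9.272730827331543, 53.92902374267578), 47.38594055175781)
top z 34 ctr [568.3 114.9] centroid [567.9 115. ] L [47.6 77.8] long ang 5.1
top z 34 ctr [575.9  36.2] centroid [575.6  36.2] L [47.3 77.9] long ang 5.0
top z 34 ctr [582.9 -41.4] centroid [582.7 -41.3] L [47.3 77.8] long ang 5.1
side z 34 ctr [567.8 114.8] centroid [566.8 115.1] L [53.  91.7] long ang 4.9
side z 34 ctr [574.9  35.9] centroid [574.3  36.3] L [53.5 90.2] long ang 4.5
side z 34 ctr [600.2 -39.9] centroid [599.8 -36.1] L [52.7 53.3] long ang 3.9
now [405.2 157.4 306.2] yaw 96.49 axis [ 0.014  0.102 -0.995] q6 0.0 q1 0.12 F [0.2 1.3 0.1] w 45.3 t 65.65
shift [203.6  93.9  29. ] len 226.1 turn 0.009
```

```bash
python3 - <<'E'
from vis import *
t=grab("top")
g=lambda x,y:(270+x/8,270+y/8)
W=np.array([plane(t,g(*p),30)[:2] for p in((264,147),(650,93),(675,292),(288,340))]); print(W, W.mean(0), np.linalg.norm(np.roll(W,-1,0)-W,axis=1))
s=grab("side"); q=lambda x,y:(250+x/5,225+y/5)
print([plane(s,q(*p),30)[:2] for p in((493,385),(615,275),(703,325),(587,447))])
E
```

```text
[[454.7  61.7]
 [468.6 -55.5]
 [408.7 -61.3]
 [396.6  55.5]] [432.1   0.1] [118.   60.3 117.5  58.4]
[array([457.1,  44.1]), array([467. , -46.2]), array([417.4, -54.3]), array([402.6,  38. ])]
```

The tool lies flat in both notches, about 11 mm from the rest's centre. The tiles are still in their pockets. Now the lamp knob again.

```bash
python3 - <<'E'
from vis import *
s=grab("side");h=s["hsv"];m=np.zeros(h.shape[:2],bool);m[250:300,180:240]=1
for k in blobs(m&(h[...,2]<55),15): print(cv2.minAreaRect(k))
for z in(212,257): print(z,proj(s,[576.5,325,z]))
E
python3 go.py 575.8 319.7 305 90
echo '45,44,-2,0.11
45,44,-2,0
45,44,-2,0
25,36,-2,0
0,0,0,0
0,0,0,0' > next.json && python3 drive.py next.json 45 | tail -5
python3 go.py 575.8 319.7 300 90
```

```text
((206.81378173828125, 271.4446716308594), (23.86651611328125, 7.936196327209473), 79.99201965332031)
212 [207.8 280.3]
257 [205.  264.6]
now [405.4 157.2 306.3] yaw 96.43 axis [ 0.015  0.103 -0.995] q6 0.0 q1 0.12 F [-0.1  0.6  0.6] w 44.9 t 65.8
shift [141.5 187.   20.5] len 235.4 turn 0.112
ee_pos: [565.9, 319.3, 333.1]
orientation: [-0.031, 0.706, 0.707, 0.041]
contact_force: [-1.4, 0.2, 0.7]
width: 45.3
gripper_force: 0.0
now [565.9 319.3 333.1] yaw 90.15 axis [ 0.013  0.102 -0.995] q6 0.36 q1 0.35 F [-1.4  0.2  0.7] w 45.3 t 66.55
shift [-3.   9.4 33.1] len 34.5 turn 0.003
```

```bash
echo '-3,9.5,20,0
0,0,15,0
0,0,0,0
0,0,0,0' > next.json && python3 drive.py next.json | tail -5
python3 go.py 576.4 326.5 234 90
```

```text
ee_pos: [575.9, 321.0, 299.6]
orientation: [-0.031, 0.705, 0.707, 0.042]
contact_force: [-0.2, -0.1, 0.4]
width: 45.1
gripper_force: 0.0
now [575.9 321.  299.6] yaw 90.22 axis [ 0.016  0.103 -0.995] q6 0.35 q1 0.35 F [-0.2 -0.1  0.4] w 45.1 t 67.05
shift [-1.3 -0.5 65.8] len 65.8 turn 0.004
```

```bash
echo '-1.3,-0.5,30,0
0,0,20,0
0,0,12,0
0,0,3,0
0,0,0,0' > next.json && python3 drive.py next.json | tail -5
echo '0,0,0,0
0,0,0,0
0,0,0,0
0,0,0,0' > next.json && python3 drive.py next.json 5| tail -5
python3 - <<'E'
import numpy as np
from station import env; from scipy.spatial.transform import Rotation as Ro
o=env.get_obs(); w,x,y,z=o["orientation"]; R=Ro.from_quat([x,y,z,w]).as_matrix()
piv=np.array([576.8,444.3]); K=o["ee_pos"]-11*R[:,2]; v=K[:2]-piv; r=np.linalg.norm(v); a0=np.arctan2(v[1],v[0])%(2*np.pi); p=np.array([356,406])-piv; a1=np.arctan2(p[1],p[0])%(2*np.pi)
print("grasp",K,"r",r,np.degrees([a0,a1]))
prev=K[:2]
for a in np.linspace(a0,a1,17)[1:]:
    q=piv+r*np.array([np.cos(a),np.sin(a)]); print((R.T@np.r_[q-prev,0]).round(1).tolist(),end=" "); prev=q
print("final",prev)
E
```

```text
ee_pos: [577.1, 326.8, 234.7]
orientation: [-0.031, 0.705, 0.707, 0.042]
contact_force: [0.1, 0.1, -0.7]
width: 44.7
gripper_force: 0.0
ee_pos: [576.6, 326.6, 234.2]
orientation: [-0.031, 0.705, 0.707, 0.042]
contact_force: [0.9, -0.5, 1.7]
width: 17.4
gripper_force: 30.0
grasp [576.45885462 325.46222341 245.18824176] r 118.83826624832645 [269.83552253 189.84061765]
[0.5, -10.4, -0.1] [1.4, -10.3, -0.0] [2.3, -10.1, 0.1] [3.2, -9.9, 0.2] [4.0, -9.6, 0.3] [4.8, -9.2, 0.4] [5.6, -8.7, 0.4] [6.3, -8.2, 0.5] [7.0, -7.6, 0.6] [7.6, -7.0, 0.7] [8.2, -6.3, 0.8] [8.7, -5.5, 0.8] [9.2, -4.7, 0.9] [9.6, -3.9, 0.9] [9.9, -3.1, 1.0] [10.1, -2.2, 1.0] final [459.71020267 423.98958678]
```

```bash
echo '0.5,-10.4,-0.1,0
1.4,-10.3,0,0
2.3,-10.1,0.1,0
3.2,-9.9,0.2,0
4,-9.6,0.3,0
4.8,-9.2,0.4,0
5.6,-8.7,0.4,0
6.3,-8.2,0.5,0' > next.json && python3 drive.py next.json | tail -5
echo '7,-7.6,0.6,0
7.6,-7,0.7,0
8.2,-6.3,0.8,0
8.7,-5.5,0.8,0
9.2,-4.7,0.9,0
9.6,-3.9,0.9,0
9.9,-3.1,1,0
10.1,-2.2,1,0' > next.json && python3 drive.py next.json | tail -5
echo '0,0,0,0
0,0,0,0
0,0,0,0' > next.json && python3 drive.py next.json | tail -5
python3 go.py 459.9 425.1 234.2 90
```

```text
ee_pos: [498.1, 350.1, 234.1]
orientation: [-0.029, 0.706, 0.707, 0.038]
contact_force: [-1.8, -10.0, 6.7]
width: 17.3
gripper_force: 30.0
ee_pos: [456.6, 423.0, 233.9]
orientation: [-0.031, 0.705, 0.707, 0.039]
contact_force: [-4.1, -4.1, 3.9]
width: 16.8
gripper_force: 30.6
ee_pos: [456.5, 424.7, 233.9]
orientation: [-0.033, 0.705, 0.708, 0.04]
contact_force: [-4.3, -0.6, 3.3]
width: 16.8
gripper_force: 29.9
now [456.5 424.7 233.9] yaw 90.27 axis [ 0.01   0.102 -0.995] q6 0.57 q1 0.59 F [-4.3 -0.6  3.3] w 16.8 t 70.55
shift [ 0.4  3.4 -0.2] len 3.5 turn 0.005
```

```bash
echo '0,0,0,0
0,0,0,0
0,0,0,0
0,0,-30,0
0,0,-50,0
0,0,-30,0
0,0,0,0' > next.json && python3 drive.py next.json 45 | tail -5
echo '-50,0,0,0
-50,0,0,0
-50,0,0,0
-50,0,0,0
-50,0,0,0
-50,0,-5,0
-50,0,-5,0
0,0,0,0' > next.json && python3 drive.py next.json | tail -5
python3 - <<'E'
from vis import *
t=grab("top");s=grab("side")
B={}
for n,c,(x0,y0,x1,y1) in(("t",t,(85,200,200,330)),("s",s,(120,260,280,420))):
    h=c["hsv"]; m=np.zeros(h.shape[:2],bool); m[y0:y1,x0:x1]=1
    for k in blobs(m&(h[...,2]<55),15): r=cv2.minAreaRect(k); b=cv2.boxPoints(r); print(n,"dark",np.array(r[0]),np.array(r[1]),r[2]); B[n]=r[0]
    for k in blobs(m&(h[...,0]>18)&(h[...,0]<35)&(h[...,1]>120),8): r=cv2.minAreaRect(k);print(n,"pane",np.array(r[0]),np.array(r[1]),r[2], plane(c,r[0],187))
print("pred knob mid px",proj(t,[456.4,423.6,238]),proj(s,[456.4,423.6,238]))
if len(B)==2: print(tri(t,B["t"],s,B["s"]))
print("pred post",proj(t,[356,406,112]))
E
python3 tiles.py; python3 tool.py; python3 go.py 400 0 300 90
```

```text
ee_pos: [459.4, 414.3, 345.9]
orientation: [-0.03, 0.705, 0.707, 0.045]
contact_force: [-0.6, 0.0, -0.5]
width: 45.1
gripper_force: 0.0
ee_pos: [458.8, 61.8, 315.1]
orientation: [-0.032, 0.707, 0.705, 0.04]
contact_force: [0.2, -0.1, -0.2]
width: 45.0
gripper_force: 0.0
t dark [116.5 288.5] [ 5. 15.] 90.0
t dark [ 92.5 231. ] [62. 15.] 90.0
s dark [122.8 412.3] [21.2 13.4] 45.0
s dark [247.5 404.5] [11. 11.] 90.0
s dark [195.1 338.5] [24.2  9. ] 77.00537872314453
s pane [215.4 369.9] [10.6 36.7] 51.34019470214844 [410.9 428.6 187. ]
pred knob mid px [121.6 288.7] [199.3 335.8]
(array([529.3, 453. , 221.4]), np.float64(120.09877090596883))
pred post [150.4 334.2]
top z 34 ctr [592.1 -40.5] centroid [594.2 -40.9] L [47.7 59. ] long ang 4.6
side z 34 ctr [567.8 114.8] centroid [566.6 115.1] L [53.8 91.4] long ang 4.2
side z 34 ctr [574.9  35.9] centroid [574.3  36.3] L [53.8 90.1] long ang 4.3
side z 34 ctr [582.1 -42. ] centroid [581.5 -41.6] L [54.  90.9] long ang 5.3
now [459.1  65.8 316.6] yaw 90.32 axis [ 0.014  0.103 -0.995] q6 -0.1 q1 -0.1 F [ 1.4 -0.   0.2] w 45.5 t 72.675
shift [-66.8 -59.6   8.9] len 89.9 turn 0.006Traceback (most recent call last):
  File "tool.py", line 5, in <module>
    k=max(blobs(m,20),key=cv2.contourArea); r=cv2.minAreaRect(k); b=np.array([plane(c,p,40)[:2] for p in cv2.boxPoints(r)])
ValueError: max() iterable argument is empty
```

```bash
python3 - <<'E'
from vis import *
t=grab("top");s=grab("side")
print(tri(t,(116.5,288.5),s,(195.1,338.5)))
P={}
for n,c,(x0,y0,x1,y1) in(("t",t,(100,270,140,305)),("s",s,(170,315,220,360))):
    h=c["hsv"]; m=np.zeros(h.shape[:2],bool); m[y0:y1,x0:x1]=1
    k=max(blobs(m&(h[...,2]<75),15),key=cv2.contourArea); r=cv2.minAreaRect(k); P[n]=r; print(n,r)
    # cap and base ends along the long axis
    b=cv2.boxPoints(r); print(b.tolist())
    if n=="s":
        for z in (210,238,265):print(z,plane(c,r[0],z))
print(tri(t,P["t"][0],s,P["s"][0]))
o=ray(s,P["s"][0]); 
# shade top quad in top view
h=t["hsv"]; m=np.zeros(h.shape[:2],bool); m[250:330,85:190]=1
k=max(blobs(m&(h[...,2]>195)&(h[...,1]<40),100),key=cv2.contourArea); r=cv2.minAreaRect(k); b=cv2.boxPoints(r); w=np.array([plane(t,p,210)[:2] for p in b]); e=np.roll(w,-1,0)-w; print("shade",w,np.linalg.norm(e,axis=1),np.degrees(np.arctan2(e[:,1],e[:,0]))%180)
E
```

```text
(array([456.4, 433.3, 238.8]), np.float64(1.251160714621511))
t ((117.0, 288.5), (7.0, 16.0), 90.0)
[[109.0, 285.0], [125.0, 285.0], [125.0, 292.0], [109.0, 292.0]]
s ((194.99996948242188, 338.5), (24.20987319946289, 9.219240188598633), 77.00537872314453)
[[187.78648376464844, 327.7415771484375], [196.76963806152344, 325.66851806640625], [202.2134552001953, 349.2584228515625], [193.2303009033203, 351.33148193359375]]
210 [476.4 424.  210. ]
238 [456.5 432.8 238. ]
265 [437.4 441.3 265. ]
(array([456.7, 432.9, 237.9]), np.float64(0.3909231111894424))
shade [[535.  476.8]
 [540.6 343.4]
 [417.1 334. ]
 [410.7 465.6]] [133.5 123.8 131.7 124.7] [92.4  4.3 92.8  5.2]
```

The knob ended up at (456.6,433), 9 mm short, so it slid along the pads. I re-grip with the jaws closing tangentially, centred on the target, so that closing itself brings the knob there.

```bash
echo '0,0,0,0.17
0,0,0,0.17
0,0,0,0.17
0,0,0,0.17
0,0,0,0.17
0,0,0,0.17
0,0,0,0.17
0,0,0,0.2' > next.json && python3 drive.py next.json 60 | tail -5
echo '0,0,0,0
0,0,0,0' > next.json && python3 drive.py next.json >/dev/null
python3 go.py 457 418 310 10
```

```text
ee_pos: [459.3, 65.6, 317.2]
orientation: [-0.051, 0.994, 0.096, 0.012]
contact_force: [0.6, -0.5, -0.7]
width: 59.8
gripper_force: 0.0
now [459.3  65.1 317.2] yaw 11.36 axis [ 0.015  0.103 -0.995] q6 1.27 q1 -0.1 F [-0.4 -0.1 -0.1] w 59.9 t 74.025
shift [  67.  -343.9   43.4] len 353.0 turn 0.024
```

```bash
echo '8,-43,5,0
8,-43,5,0
8,-43,5,0
9,-43,5,0
9,-43,5,0
9,-43,5,0
8,-43,5,0
8,-43,5,0' > next.json && python3 drive.py next.json | tail -5
echo '0,0,0,0.02
0,0,0,0
0,0,0,0' > next.json && python3 drive.py next.json >/dev/null
python3 go.py 457.2 424.8 234.5 10
```

```text
ee_pos: [458.0, 419.0, 313.3]
orientation: [-0.05, 0.994, 0.099, 0.013]
contact_force: [0.5, 0.7, -0.8]
width: 59.8
gripper_force: 0.0
now [458.4 416.2 313.7] yaw 9.99 axis [ 0.015  0.102 -0.995] q6 1.97 q1 0.58 F [0.4 0.4 0.2] w 60.2 t 75.4
shift [-2.3 -0.9 79.6] len 79.6 turn -0.0
```

```bash
echo '-1.2,-0.4,35,0
-1.1,-0.5,25,0
0,0,15,0
0,0,4,0
0,0,0,0
0,0,0,0' > next.json && python3 drive.py next.json | tail -5
python3 go.py 457.2 424.8 234.5 10
echo '0,0,0,0
0,0,0,0
0,0,0,0
0,0,0,0
0,0,0,0
0,0,0,0' > next.json && python3 drive.py next.json 5 | tail -5
python3 go.py 457.2 424.8 234.5 10
```

```text
ee_pos: [457.6, 426.2, 236.1]
orientation: [-0.051, 0.995, 0.088, 0.013]
contact_force: [-0.3, -0.2, 0.5]
width: 59.8
gripper_force: 0.0
now [457.6 426.2 236.1] yaw 10.01 axis [ 0.017  0.104 -0.994] q6 1.97 q1 0.59 F [-0.3 -0.2  0.5] w 59.8 t 76.15
shift [-0.7  1.4  1.4] len 2.1 turn 0.0
ee_pos: [456.8, 425.9, 235.3]
orientation: [-0.051, 0.995, 0.088, 0.012]
contact_force: [-2.8, 1.3, 3.8]
width: 19.8
gripper_force: 29.8
now [456.8 425.9 235.3] yaw 10.05 axis [ 0.015  0.103 -0.995] q6 1.97 q1 0.59 F [-2.8  1.3  3.8] w 19.8 t 76.9
shift [0.2 1.2 0.7] len 1.4 turn 0.001
```

```bash
echo '0,1,0,0
0,0,0,0
0,0,0,0' > next.json && python3 drive.py next.json | tail -4
echo '0,0,0,0
0,0,0,0
0,0,0,0
0,0,0,0
0,0,-30,0
0,0,-50,0
0,0,-30,0
0,0,0,0' > next.json && python3 drive.py next.json 60 | tail -4
echo '-8,50,-5,0
-8,50,-5,0
-8,50,-5,0
-8,50,-5,0
-8,50,-5,0
-8,50,-5,0
-8,50,-5,0
0,0,0,0' > next.json && python3 drive.py next.json | tail -5
cat > lampchk.py <<'E'
from vis import *
t=grab("top");s=grab("side");P={}
for n,c,(x0,y0,x1,y1) in(("t",t,(100,270,145,305)),("s",s,(170,310,225,360))):
    h=c["hsv"]; m=np.zeros(h.shape[:2],bool); m[y0:y1,x0:x1]=1
    k=max(blobs(m&(h[...,2]<75),15),key=cv2.contourArea); r=cv2.minAreaRect(k); P[n]=r; print(n,r)
p,e=tri(t,P["t"][0],s,P["s"][0]); print("knob",p,e)
for piv in((575,445),(576.8,444.3),(576,442)):
    piv=np.array(piv); d=p[:2]-piv; r=np.linalg.norm(d); d/=r; v=np.array([356,406])-piv; print("r",r,"ang",np.degrees(np.arctan2(d[1],d[0]))%360,"post off",d[0]*v[1]-d[1]*v[0])
h=s["hsv"]; m=np.zeros(h.shape[:2],bool); m[300:420,180:260]=1
for k in blobs(m&(h[...,0]>18)&(h[...,0]<35)&(h[...,1]>120),8): print("pane",cv2.minAreaRect(k),plane(s,cv2.minAreaRect(k)[0],187))
E
python3 lampchk.py
```

```text
orientation: [-0.051, 0.995, 0.088, 0.012]
contact_force: [-2.9, 1.5, 5.8]
width: 19.8
gripper_force: 29.8
orientation: [-0.052, 0.995, 0.088, 0.015]
contact_force: [0.2, 1.2, -0.9]
width: 60.1
gripper_force: 0.0
ee_pos: [461.1, 54.6, 340.4]
orientation: [-0.05, 0.995, 0.085, 0.01]
contact_force: [0.9, 0.6, -0.3]
width: 60.2
gripper_force: 0.0
t ((121.0, 288.0), (6.0, 16.0), 90.0)
s ((199.26470947265625, 335.4411926269531), (24.187747955322266, 9.219545364379883), 77.47119140625)
knob [457.2 423.9 238.8] 1.4465449947209514
r 119.63659329601775 ang 190.1541875397652 post off -0.22006700841622973
r 121.28916642452121 ang 189.67878221201318 post off 0.6329752813663063
r 120.13280114588827 ang 188.66153569771376 post off 2.45804753941686
pane ((221.0, 365.0), (9.899494171142578, 38.18376159667969), 45.0) [412.8 414.8 187. ]
```

The knob is at (457.2,423.9) and its line passes within about 2.5 mm of the post. I move the arm clear and do a last check.

```bash
echo '0,50,0,0
0,50,0,0
0,50,0,0
0,50,0,0
0,50,0,0
0,50,0,0
0,50,0,0
0,0,0,0' > next.json && python3 drive.py next.json | tail -5
python3 tiles.py; python3 tool.py; python3 lampchk.py | grep -E "knob|post"; python3 - <<'E'
from vis import *
t=grab("top");h=t["hsv"]
m=np.zeros(h.shape[:2],bool); m[120:190,260:340]=1
for k in blobs(m&(h[...,0]>95)&(h[...,0]<125)&(h[...,1]>110),60): print("bowl",cv2.minAreaRect(k)[0])
m[:]=0; m[130:190,400:450]=1
for k in blobs(m&(h[...,2]>195)&(h[...,1]<40),60): print("paint",cv2.minAreaRect(k)[0])
m[:]=0; m[135:180,225:270]=1
print("mug white",np.argwhere(m&(h[...,2]>185)&(h[...,1]<45)).mean(0)[::-1])
a=cv2.imread("pics/top0.png"); h=cv2.cvtColor(a,cv2.COLOR_BGR2HSV); print("mug before",np.argwhere(m&(h[...,2]>185)&(h[...,1]<45)).mean(0)[::-1])
E
```

```text
ee_pos: [524.3, -286.5, 305.3]
orientation: [-0.052, 0.995, 0.087, 0.011]
contact_force: [0.2, -0.2, -0.1]
width: 59.9
gripper_force: 0.0
top z 34 ctr [568.3 114.9] centroid [568.  114.9] L [47.6 77.8] long ang 5.1
top z 34 ctr [575.9  36.2] centroid [575.6  36.2] L [47.3 77.9] long ang 5.0
top z 34 ctr [582.9 -41.4] centroid [582.6 -41.4] L [47.4 77.8] long ang 5.1
side z 34 ctr [568.2 114.5] centroid [566.9 115.1] L [52.3 91.1] long ang 4.9
side z 34 ctr [574.9  36. ] centroid [574.3  36.4] L [53.4 90.2] long ang 4.7
side z 34 ctr [582.1 -42.1] centroid [581.6 -41.5] L [53.7 90.8] long ang 4.8
top ctr [433.2  -4.7] L [140.1  16.6] ang 96.10649629944784 ((330.7727966308594, 296.7204895019531), (6.943647861480713, 58.41950988769531), 82.7249984741211)
side ctr [428.7  -2.3] L [148.3  25.3] ang 96.44692787224241 ((371.3288879394531, 296.3574523925781), (9.272730827331543, 53.92902374267578), 47.38594055175781)
knob [457.3 423.8 239.3] 1.2266580763246249
r 119.59786702293833 ang 190.2243567715928 post off -0.4924921140874403
r 121.24922457040142 ang 189.74784119718103 post off 0.3628701820915765
r 120.09027103899146 ang 188.7309110976048 post off 2.188136917997028
bowl (302.0, 155.50001525878906)
paint (425.5, 157.5)
mug white [244.6 158.6]
mug before [244.4 158.6]
```

```bash
python3 -c "
from station import env
print(env.finish_job())"
```

```text
the job is handed in; nothing more can be done
None
```

I handed the job in but got no verdict back. By my last camera check, all three tiles were flat in their pockets, the tool was in both notches of its rest about 11 mm off centre (18 mm allowed), and the lamp's line passed within about 2.5 mm of the post. The mug and paint jar had not moved, but I did not compare the bowl's position with its start.

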